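# Lever up a gear pump and slip a shim under its front foot

## Task

Use the pry bar over the fulcrum block to lever up the front of the heavy pump, hook the bar's free end under the lip of the keeper so that it holds the pump up by itself, and slide the shim well under the pump's front foot. Then unhook the bar, let the pump down gently onto the shim, draw the bar out and lay it flat on the bench clear of the pump, fulcrum and keeper. Do not shove the pump along the bench, and leave the bearing ring where it is.

Things in the scene. Friction and masses are not known exactly. Their poses are not given: they have to be found in the camera images.
- fulcrum_top (a point): Middle of the top of the fulcrum, a dark steel block bolted to the bench with a rounded ridge (radius 10 mm, 60 mm long), top 30 mm above the bench; its foot is 50 x 60 mm, 8 mm high. x is level and points to the pump; y runs along the ridge, to the side where the keeper's post and the pump's front foot are; z up.
- keeper_lip (a point): Middle of the lip's underside, 40 mm above the bench. Keeper: grey bolted bracket 50 mm high, about 200 mm from the fulcrum on the side away from the pump; axes near the fulcrum's. Lip 30 mm long (x), 10 mm thick, from its post (face at y = +17 mm from here) to its free edge (y = -17 mm); below it is open at both ends and to -y, whence the pressed-down bar swings in.
- front_foot (a point): Centre of the underside of the pump's single front foot, a block 40 mm deep (x), 44 mm wide (y), 20 mm high, under the middle of the front edge and 5 mm behind it. x points from the pump's front to its rear (near the fulcrum's x), y along the front edge. The pump tips about the rear edge of its rear skid, 175 mm behind this point.
- plate_edge (a point): Middle of the lower front edge of the pump's base plate, 20 mm above the bench at the start, 25 mm in front of the foot's centre, about 75 mm from the fulcrum's ridge; axes as front_foot. Beside the foot the gap under this edge is free and 20 mm high: the bar's blade goes in there, about 80 mm to the -y side of the foot.
- bar_mid (a point): Centre of the pry bar, a loose dark steel bar 340 mm long (x), 22 mm wide (y), 12 mm thick, 0.5 kg, lying flat. x points to the blade tip, 170 mm from here: the last 55 mm are bare ground steel 6 mm thick, flush with the underside. This point is 6 mm above the underside. With the blade 25 mm under the plate edge and the bar level on the fulcrum, the foot is up by about 15 mm.
- shim_lug (a point): Centre of the shim's upright lug, a square post 18 x 18 mm rising from 10 to 44 mm above the shim's underside, by which it is gripped; this point is 27 mm above the underside. The shim is a loose steel plate 120 mm long (x), 34 mm wide, 10 mm thick, 0.3 kg; x points from the lug to the leading end, 110 mm from here.
- pump: Loose gear pump on an aluminium base plate 200 mm deep (x), 240 mm wide (y), 12 mm thick, with a front foot and a skid along the rear edge; 2.7 to 3.7 kg, centre of mass about 80 mm ahead of the rear edge; 117 mm high overall. Origin on bench level under the plate's centre; axes as front_foot.
- bar: The pry bar; origin on its underside below bar_mid, same axes.
- shim: The shim; origin under the middle of its plate, 50 mm ahead (x) of the lug's centre; leading end at x = +60 mm.
- fulcrum: The fulcrum block; origin on the bench under fulcrum_top, same axes.
- keeper: The keeper bracket; origin on the bench under keeper_lip, same axes. Its post is 18 mm thick, its base plate (y = +17 to +87 mm) 60 mm long and 6 mm high. The bar, let go under the lip, springs up against it and stays.
- bearing: Bearing ring, a bystander: steel, 72 mm across, 20 mm high; origin at its underside.
Mind the look-alikes: they are no part of the job. What is shaped like the keeper but purple or yellow is not meant.

How it is judged:
By the outcome, as a careful person would: the job done as asked, in the order asked, and still so for the second after the job is handed in, with the robot touching nothing.
It also fails if it takes over 72 s, if anything falls off the work surface, if the arm or the gripper's body presses on something with over 40 N, if the wrist force passes 120 N, or if a joint passes its speed limit or range.

## Robot

A 6-joint arm with a two-finger parallel gripper is mounted at the origin on the work surface. World frame = base frame: x ahead of the robot, y to its left, z up, the work surface at z = 0. Lengths are in mm, angles in rad, forces in N, time in s.
With the tool pointing down it reaches from about 275 to 1000 mm from the base axis. Payload 8.4 kg.
Tool frame: the origin (TCP) lies midway between the tips of the shut fingers; the grasp point (between the pads) lies r.grasp_offset behind it (r.grasp_offset is the distance from the TCP to the grasp point, in mm); z points along the fingers, y is the direction in which the jaws open and shut (so a half turn about z gives the same grasp; the last joint's range is limited). The gripper opens to 85 mm and grips with 20 to 120 N. Pads are 22 mm wide; open, the fingers measure 114 mm over their backs; the gripper's body (76 mm by 85 mm) begins 54 mm behind the grasp point. The pads swing forward as they close: fully open they stand 13 mm farther back than shut.
Start: joints at [1.264, 0.353, 1.633, -0, 1.155, -0.002], TCP at [187.563, 596.195, 231.281] pointing down, gripper open.
Joint ranges: [-2.63, 2.63], [-0.92, 2.1], [0.06, 2.66], [-1.3, 4.44], [0, 2.69], [-3.02, 3.02]. Speed limits (rad/s): [2.22, 2.22, 2.79, 3.14, 3.14, 3.14].

## Interface

Orientations are given as [roll, pitch, yaw] about the fixed x, y, z axes, in that order (R = Rz(yaw) Ry(pitch) Rx(roll)).
In Python, from rig import r gives the robot as it stands.
- The arm moves only by the tool jog_arm, never from a script. Its argument "series" is a list that holds one entry, the list of rows, each a list of 7 numbers: the shift along the tool's x, y, z in cm, then the turn, a rotation vector about the tool's x, y, z in degrees, then the finger opening in cm, from 0 to 8.54. A call has 1 to 5 rows; each row is the pose to reach, as a shift and turn from the pose commanded when the call began, along the tool's axes at that moment; what a row does not reach only later rows make up. A row lasts 1/8 s, in which the tool goes at most 62.5 mm and 10.7 degrees, less where a joint would pass 70% of its speed; a pose out of reach is approached as far as the arm can. A call with a gripper value outside its range is refused whole. The fingers move at their own pace and stop on an object; "newtons" is the grip in N (left out, the last holds). Time passes only in rows, so rows that repeat a pose let the fingers close. It gives the time, the measured TCP pose, the force and the opening at its end, in the units of the state.
- r.sense(): the state, without advancing time (a new reading comes with each control period).
- r.grab_frame(name): name is "side" or "top" or "wrist"; returns the picture (480x640x3 uint8, red, green, blue); there is no depth.
- r.calibration(name): a dict with "mtx" (3x3 intrinsics, pixels), "origin" and "attitude" of the camera in the world; the wrist camera has in their place "T_tool_cam" (4x4, takes a point from camera to tool coordinates, whose origin is the TCP and whose axes are the flange's). Camera axes: x right, y down, z forward; pixel columns grow to the right and rows downward; lengths in mm; the calibration is good to about 2 mm. A picture is of the moment at which its call begins: read the wrist's pose just before it. calibration takes no time and is no camera call.
- r.sign_off(): hands the job in, once; it reports no verdict.
The state is a dict: "clock": time; "qpos": joint angles; "qvel": joint speeds; "joint_efforts": joint torques, N m; "eef_pos": TCP position; "tcp_rot": TCP orientation; "contact_force": force on the tool from outside, world axes, zero at the start; "wrist_torque": the same for the moment, N m; "opening": opening from 0.0 (shut) to 1.0 (fully open).
Only numpy, scipy, OpenCV 4.12 (cv2) and the standard library are available. Lean on these libraries where they do the work, as an engineer would, in place of code of your own. Each camera call takes 0.05 s, during which the arm holds its last target.

## Working session

There is one attempt and no reset: what is moved stays moved. The work goes in short steps, Python scripts to look and compute and a tool call to move; the robot and the scene stay as the last step left them, time stands still between calls to the robot, and variables do not carry over. Pictures are saved under pics/ and viewed, and the job is handed in when it is done.

Besides the shell and the picture viewer there is one more tool, called as name(argument=value, ...) on one line, values as JSON. jog_arm: Moves the arm, as the interface text tells. Its arguments: {"type":"object","properties":{"series":{"type":"array","items":{"type":"array","items":{"type":"array","items":{"type":"number"}}}},"newtons":{"type":"number"}},"required":["series"]}

```bash
ls; mkdir -p pics; python3 - <<'E'
from rig import r
import cv2,numpy as np
np.set_printoptions(precision=3,suppress=True)
print(r.sense()); print(r.grasp_offset)
for n in ("side","top","wrist"):
    print(n,r.calibration(n))
    cv2.imwrite(f"pics/{n}0.png",r.grab_frame(n)[:,:,::-1])
E
```

```text
pics
{'clock': 0.0, 'qpos': array([ 1.264,  0.354,  1.634,  0.   ,  1.155, -0.002]), 'qvel': array([ 0.   ,  0.001,  0.002, -0.   , -0.   , -0.   ]), 'joint_efforts': array([  0.001, -60.526, -34.207,   0.   ,   0.009,   0.   ]), 'eef_pos': array([187.388, 595.733, 230.543]), 'tcp_rot': array([-3.14 , -0.   ,  2.837]), 'contact_force': array([ 0.086,  0.529, -0.373]), 'wrist_torque': array([-0.01 ,  0.022,  0.04 ]), 'opening': 0.9944989821087091}
18.700000000000003
side {'mtx': array([[576.647,   0.   , 315.397],
       [  0.   , 576.647, 242.319],
       [  0.   ,   0.   ,   1.   ]]), 'origin': array([ 184.096, -984.53 ,  860.866]), 'attitude': array([-2.254,  0.018, -0.288])}
top {'mtx': array([[574.362,   0.   , 317.366],
       [  0.   , 574.362, 240.04 ],
       [  0.   ,   0.   ,   1.   ]]), 'origin': array([ 174.482,  -44.041, 1371.28 ]), 'attitude': array([-2.923, -0.005, -1.539])}
wrist {'mtx': array([[402.637,   0.   , 326.049],
       [  0.   , 402.637, 237.313],
       [  0.   ,   0.   ,   1.   ]]), 'T_tool_cam': array([[   0.001,   -0.958,   -0.286,   73.547],
       [   1.   ,    0.001,    0.001,    0.033],
       [  -0.   ,   -0.286,    0.958, -141.637],
       [   0.   ,    0.   ,    0.   ,    1.   ]])}
```

View pics/side0.png

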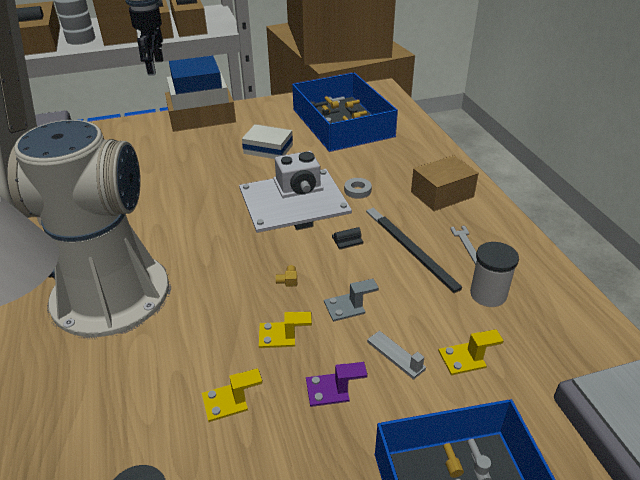

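View pics/top0.png

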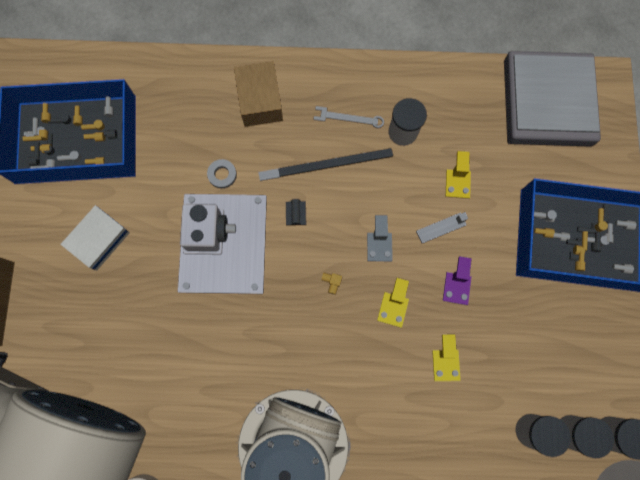

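View pics/wrist0.png

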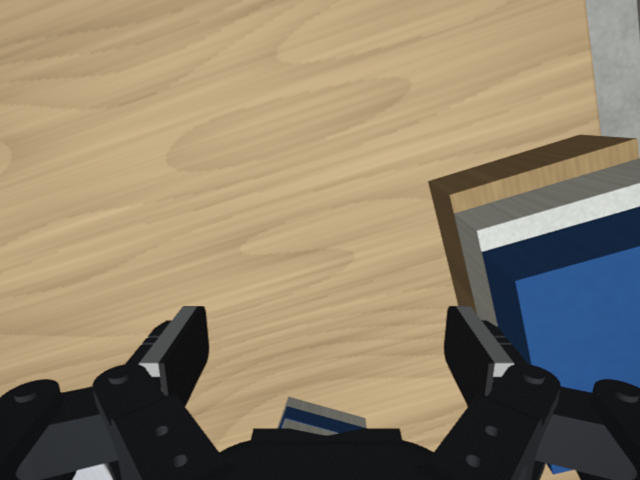

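The side and top views agree. In the top view:
- The pump is at (223,243), with its front facing right.
- The fulcrum is at (295,212).
- The grey keeper is at (380,238), with its lip up at (381,224).
- The shim runs from (420,237) to its lug at (462,218).
- The bar's tip is at (262,176) and its end at (391,153).
- The bearing is at (222,173).

I'll get coarse positions from this first, then look with the wrist camera.

```bash
cat > h.py <<'E'
import numpy as np,cv2
from scipy.spatial.transform import Rotation as Ro
from rig import r
np.set_printoptions(precision=2,suppress=True)
def cam(n,s=None):
    c=r.calibration(n)
    if n!='wrist': return c['mtx'],Ro.from_euler('xyz',c['attitude']).as_matrix(),np.array(c['origin'])
    s=s or r.sense()
    R=Ro.from_euler('xyz',s['tcp_rot']).as_matrix(); T=c['T_tool_cam']
    return c['mtx'],R@T[:3,:3],np.array(s['eef_pos'])+R@T[:3,3]
def ray(C,uv,z):
    K,R,o=C; uv=np.atleast_2d(uv).astype(float)
    d=np.c_[(uv-[K[0,2],K[1,2]])/[K[0,0],K[1,1]],np.ones(len(uv))]@R.T
    return o+d*((z-o[2])/d[:,2])[:,None]
def proj(C,P):
    K,R,o=C; q=(np.atleast_2d(P)-o)@R; return q[:,:2]/q[:,2:]*[K[0,0],K[1,1]]+[K[0,2],K[1,2]]
def delta(p,rpy,s=None):
    "row from measured pose to the target pose"
    s=s or r.sense(); R=Ro.from_euler('xyz',s['tcp_rot']); Rt=Ro.from_euler('xyz',rpy)
    return np.r_[R.inv().apply(np.array(p)-s['eef_pos'])/10,np.degrees((R.inv()*Rt).as_rotvec())]
E
python3 - <<'E'
from h import *
C=cam('top')
for n,uv,z in [('pump fr',(266,195),32),('pump fr2',(264,292),32),('plate rear',(182,195),32),('plate rear2',(179,291),32),('fulc',(295,212),25),('lip',(381,218),50),('keeper base',(380,258),6),('lug',(462,217),44),('shim lead a',(418,237),10),('bartip',(261,176),6),('barend',(391,153),12),('bearing',(222,173),20)]:
    print(n,ray(C,uv,z)[0])
E
```

```text
pump fr [580.35  87.31  32.  ]
pump fr2 [343.75  79.9   32.  ]
plate rear [573.6  291.09  32.  ]
plate rear2 [339.68 278.72  32.  ]
fulc [541.83  15.48  25.  ]
lip [ 526.98 -190.6    50.  ]
keeper base [ 438.61 -193.82    6.  ]
lug [ 537.44 -384.97   44.  ]
shim lead a [ 492.84 -285.42   10.  ]
bartip [637.2  104.85   6.  ]
barend [ 706.61 -218.64   12.  ]
bearing [637.03 200.06  20.  ]
```

```bash
python3 - <<'E'
from h import *
print(delta([570,-190,350],[np.pi,0,1.75]))
E
```

```text
[-60.07 -63.5  -11.86  -0.06   0.03  62.27]
```

jog_arm(series=[[[-60,-63.5,-12,0,0,62.3,8.5],[-60,-63.5,-12,0,0,62.3,8.5],[-60,-63.5,-12,0,0,62.3,8.5],[-60,-63.5,-12,0,0,62.3,8.5],[-60,-63.5,-12,0,0,62.3,8.5]]], newtons=100)

```text
clock: 0.78
eef_pos: [323.3, 315.9, 274.0]
tcp_rot: [3.141, 0.0, 1.894]
contact_force: [1.3, -0.2, -0.2]
opening: 0.992
```

```bash
python3 - <<'E'
from h import *
print(r.sense()['clock'],r.sense()['eef_pos'],delta([570,-190,350],[np.pi,0,1.75]))
E
```

```text
0.775 [323.3  315.91 274.04] [-55.81   7.35  -7.59   0.02   0.     8.23]
```

jog_arm(series=[[[-55.8,7.4,-7.6,0,0,8.2,8.5],[-55.8,7.4,-7.6,0,0,8.2,8.5],[-55.8,7.4,-7.6,0,0,8.2,8.5],[-55.8,7.4,-7.6,0,0,8.2,8.5],[-55.8,7.4,-7.6,0,0,8.2,8.5]]])

```text
clock: 1.4
eef_pos: [460.9, 38.3, 316.0]
tcp_rot: [3.141, -0.0, 1.756]
contact_force: [1.7, 0.6, -0.2]
opening: 0.995
```

```bash
python3 - <<'E'
from h import *
print(r.sense()['clock'],r.sense()['eef_pos'],delta([570,-190,350],[np.pi,0,1.75]))
E
```

```text
1.4 [460.94  38.29 316.05] [-24.45   6.52  -3.39   0.03  -0.01   0.35]
```

jog_arm(series=[[[-24.5,6.5,-3.4,0,0,0,8.5],[-24.5,6.5,-3.4,0,0,0,8.5],[-24.5,6.5,-3.4,0,0,0,8.5],[-24.5,6.5,-3.4,0,0,0,8.5],[-24.5,6.5,-3.4,0,0,0,8.5]]])

```text
clock: 2.02
eef_pos: [570.5, -192.1, 349.3]
tcp_rot: [3.142, 0.001, 1.753]
contact_force: [-0.1, -0.1, -0.5]
opening: 0.996
```

```bash
python3 - <<'E'
from h import *
import json
s=r.sense();print(s['clock'],s['eef_pos'],s['tcp_rot'],s['qvel'])
im=r.grab_frame('wrist');cv2.imwrite('pics/w1.png',im[:,:,::-1])
json.dump({k:np.array(s[k]).tolist() for k in('eef_pos','tcp_rot')},open('w1.json','w'))
E
```

```text
2.025 [ 570.55 -192.06  349.32] [3.14 0.   1.75] [-0.01  0.01 -0.01  0.02  0.04 -0.02]
```

View pics/w1.png

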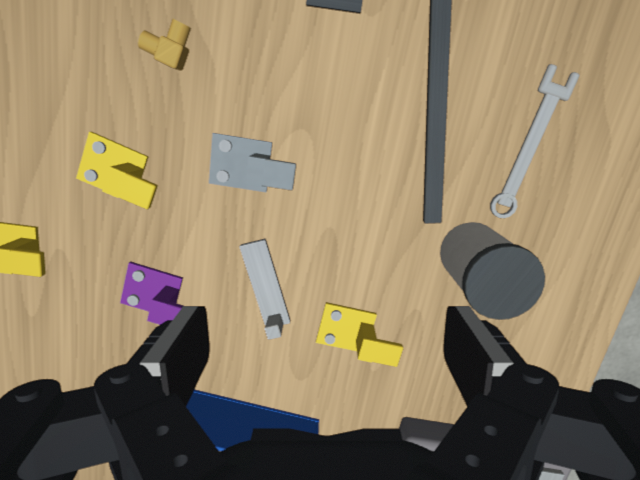

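The wrist view shows the grey keeper at (250,163) with its lip at (278,175), the shim from (252,243) to its lug at (274,326), and the bar's free end at (433,220). I'll move 190 mm towards the pump for the fulcrum and the plate edge.

jog_arm(series=[[[19,0,0,0,0,0,8.5],[19,0,0,0,0,0,8.5],[19,0,0,0,0,0,8.5],[19,0,0,0,0,0,8.5],[19,0,0,0,0,0,8.5]]])

```text
clock: 2.7
eef_pos: [533.8, -0.9, 349.6]
tcp_rot: [-3.141, 0.0, 1.758]
contact_force: [-0.9, -0.4, -0.4]
opening: 0.993
```

```bash
python3 - <<'E'
from h import *
import json
s=r.sense();print(s['clock'],s['eef_pos'],s['tcp_rot'],s['qvel'])
im=r.grab_frame('wrist');cv2.imwrite('pics/w2.png',im[:,:,::-1])
json.dump({k:np.array(s[k]).tolist() for k in('eef_pos','tcp_rot')},open('w2.json','w'))
E
```

```text
2.7 [533.85  -0.95 349.65] [-3.14  0.    1.76] [-0.03  0.01 -0.01 -0.   -0.   -0.  ]
```

View pics/w2.png

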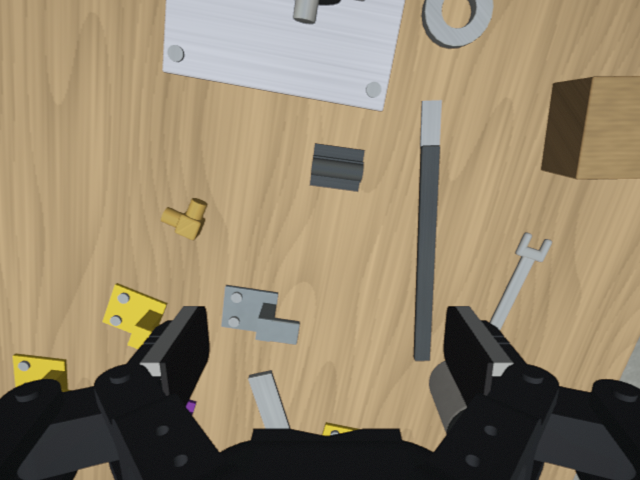

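This view shows the plate's front edge from (164,72) to (383,110), the fulcrum foot around (337,167), the bar from (431,100) to (422,360), and the keeper at (250,310) with its lip at (278,330). I'll zoom in for the corners.

```bash
python3 - <<'E'
import cv2
a=cv2.imread('pics/w2.png')
def z(im,x0,y0,x1,y1,f): return cv2.resize(im[y0:y1,x0:x1],None,fx=f,fy=f,interpolation=cv2.INTER_CUBIC)
cv2.imwrite('pics/z1.png',z(a,290,60,450,180,5))
cv2.imwrite('pics/z2.png',z(a,210,275,310,350,8))
b=cv2.imread('pics/w1.png')
cv2.imwrite('pics/z3.png',z(b,200,120,300,195,8))
cv2.imwrite('pics/z4.png',z(b,225,230,325,345,5))
E
```

```text
(no output)
```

View pics/z1.png

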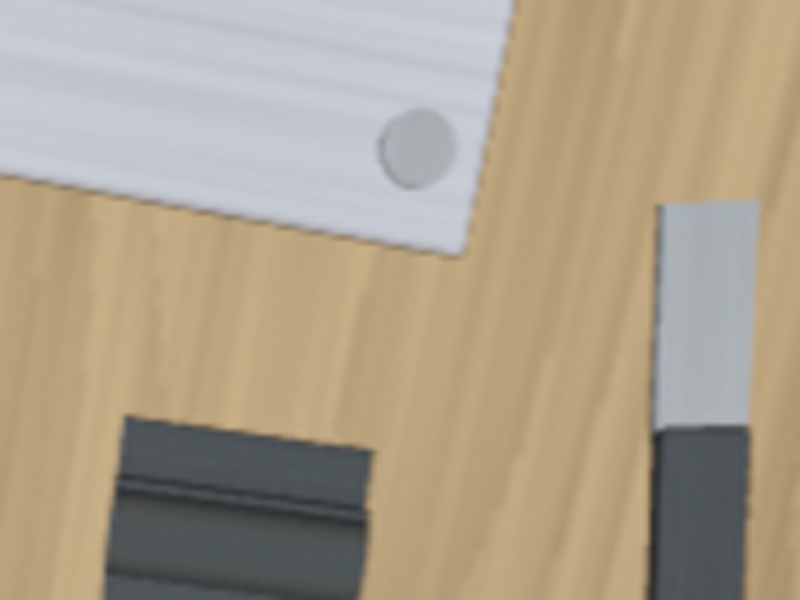

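View pics/z2.png

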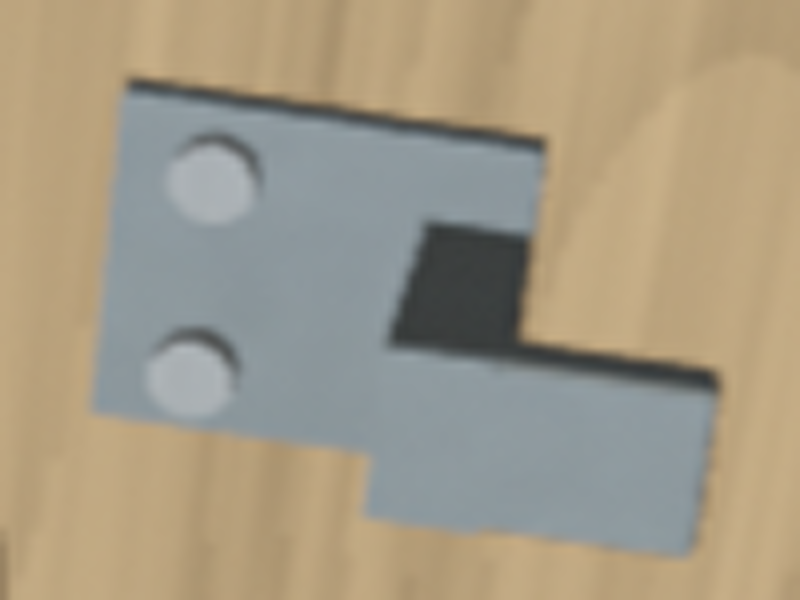

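View pics/z3.png

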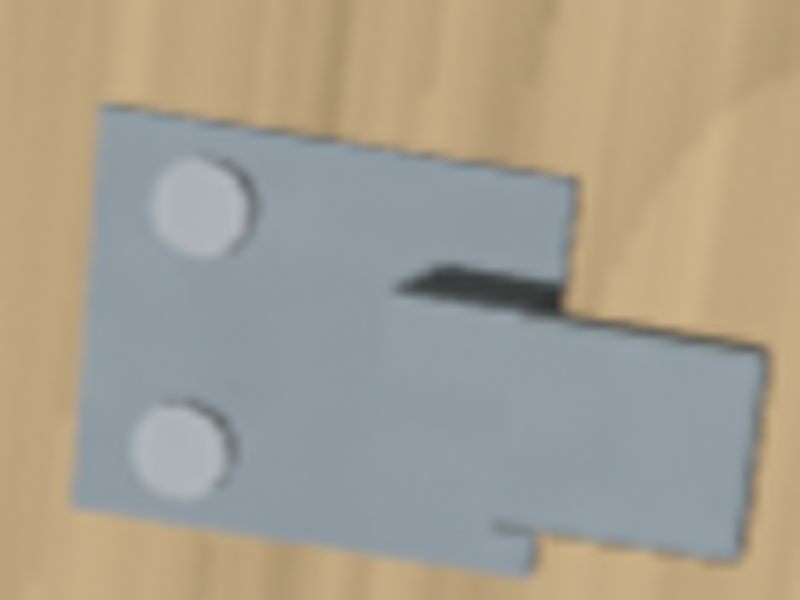

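View pics/z4.png

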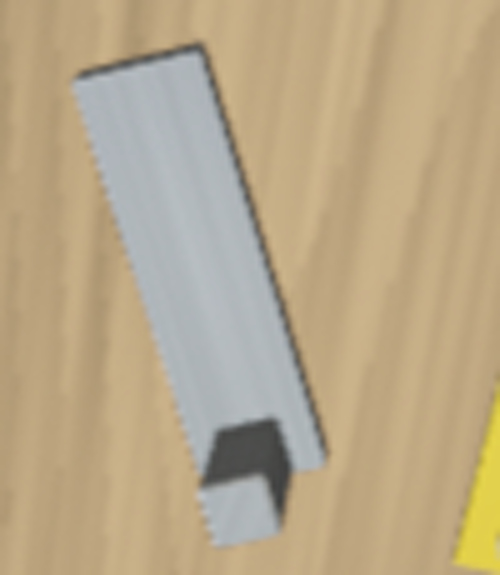

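```bash
python3 - <<'E'
from h import *
import json
S={k:{a:np.array(b) for a,b in json.load(open(k+'.json')).items()} for k in('w1','w2')}
C={k:cam('wrist',S[k]) for k in S}
def z(im,f,off,pts): return (np.array(pts)+.5)/f-.5+off
def q(n,im,px,h): 
    p=ray(C[im],px,h)[:,:2]; print(n,p.tolist() and np.round(p,1).tolist()); return p
pe=q('plate top front (R,L)','w2',[(382.3,110.9),(164,72)],32); print(np.linalg.norm(pe[0]-pe[1]))
fb=q('fulc','w2',[(314.7,143.1),(364.3,150.1),(359,191),(310,186)],8); print('mean',fb.mean(0),np.linalg.norm(np.diff(fb[[0,1,2,3,0]],axis=0),axis=1))
bt=q('blade tip','w2',[(421.9,100.5),(441.5,99.9)],6);
bs=q('shoulder','w2',[(420.5,145.5),(439.5,145.1)],12);
be=q('barend','w2',[(414,360),(430,360)],12); 
be1=q('barend w1','w1',[(424,222),(441,222)],12)
t,e=bt.mean(0),be.mean(0);print('len',np.linalg.norm(t-e),'mid',(t+e)/2,'ang',np.arctan2(*(t-e)[::-1]))
l2=q('lip2','w2',[(299.3,323),(296.2,344.4),(255.6,339.5),(258.6,318)],50);print(l2.mean(0))
l1=q('lip1','w1',[(295.9,163.7),(292.4,190.2)],50)
kb=q('kbase','w1',[(212.7,133),(272.2,142.4),(266.2,192),(209,183.4)],6);print(kb.mean(0),np.linalg.norm(np.diff(kb[[0,1,2,3,0]],axis=0),axis=1))
sl=q('shim lead','w1',[(240.6,245.6),(265,240)],10); lg=q('lug','w1',[(273,332)],44)
print('shim len to lug',np.linalg.norm(sl.mean(0)-lg),'ang',np.arctan2(*(sl.mean(0)-lg[0])[::-1]))
T=cam('top'); 
E
```

```text
plate top front (R,L) [[578.4, 88.7], [342.0, 83.6]]
236.39029887514667
fulc [[511.8, 39.7], [570.6, 42.7], [574.7, -5.9], [515.4, -11.1]]
mean [543.13  16.35] [58.84 48.82 59.58 50.87]
blade tip [[623.5, 109.2], [645.3, 114.0]]
shoulder [[633.3, 60.3], [654.8, 64.9]]
barend [[697.2, -219.0], [718.6, -214.9]]
barend w1 [[697.3, -219.8], [717.8, -216.0]]
len 336.7020579579498 mid [671.15 -52.69] ang 1.7907773888496739
lip2 [[532.6, -172.0], [533.8, -202.0], [483.3, -204.6], [482.8, -174.6]]
[ 508.11 -188.31]
lip1 [[533.3, -173.9], [534.2, -203.2]]
kbase [[429.8, -162.0], [499.6, -159.9], [501.0, -219.5], [431.5, -221.7]]
[ 465.48 -190.75] [69.84 59.59 69.5  59.74]
shim lead [[479.4, -291.8], [508.4, -278.9]]
lug [[538.4, -384.8]]
shim len to lug 108.89523830220587 ang 1.9915507501251133
```

Everything I measured matches the given sizes to within 1%:

| Item | Result |
|---|---|
| Lip middle | about (517,-188.5) |
| Fulcrum | (543,16) |
| Plate edge middle | about (460,86) |
| Bar middle | (671,-53), angle 1.79 |

Next I'll grip the bar 55 mm behind its middle.

```bash
python3 - <<'E'
from h import *
print(delta([683,-107,60],[np.pi,0,1.79]))
E
```

```text
[-13.08  12.68  28.97  -0.01   0.02  -1.89]
```

jog_arm(series=[[[-13.1,12.7,15,0,0,-1.9,5],[-13.1,12.7,22,0,0,-1.9,5],[-13.1,12.7,29,0,0,-1.9,5],[-13.1,12.7,29,0,0,-1.9,5],[-13.1,12.7,29,0,0,-1.9,5]]])

```text
clock: 3.38
eef_pos: [671.5, -100.8, 88.9]
tcp_rot: [-3.142, 0.0, 1.787]
contact_force: [0.8, 0.0, 0.2]
opening: 0.581
```

```bash
python3 - <<'E'
from h import *
print(delta([683,-107,60],[np.pi,0,1.79]))
E
```

```text
[-0.85  0.99  2.89 -0.    0.01 -0.16]
```

jog_arm(series=[[[-0.8,1.0,2.9,0,0,-0.2,5],[-0.8,1.0,2.9,0,0,-0.2,5]]])

```text
clock: 3.62
eef_pos: [680.8, -105.7, 58.7]
tcp_rot: [-3.137, -0.002, 1.79]
contact_force: [-0.4, 0.9, 0.3]
opening: 0.583
```

```bash
python3 - <<'E'
from h import *
s=r.sense();print(s['eef_pos'],delta([683,-107,1],[np.pi,0,1.79]))
im=r.grab_frame('wrist');cv2.imwrite('pics/w3.png',im[:,:,::-1])
E
```

```text
[ 680.8  -105.73   58.69] [-0.18  0.22  5.77 -0.28 -0.1   0.03]
```

View pics/w3.png

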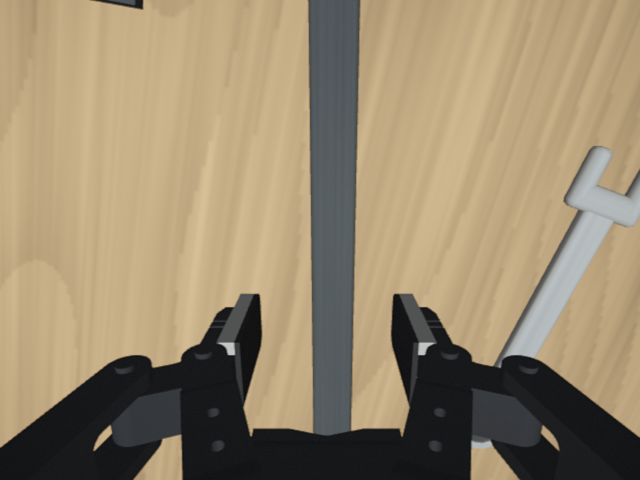

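The bar lies between the open fingers, at column 333 against a finger centre of about 326, and runs straight. I'll descend and grip.

jog_arm(series=[[[-0.2,0.2,5.7,0,0,0,5],[-0.2,0.2,5.7,0,0,0,5],[-0.2,0.2,5.7,0,0,0,5],[-0.2,0.2,5.7,0,0,0,1.8],[-0.2,0.2,5.7,0,0,0,1.8]]], newtons=110)

```text
clock: 4.3
eef_pos: [685.8, -105.8, 7.7]
tcp_rot: [3.14, 0.001, 1.793]
contact_force: [-3.6, -0.5, 9.3]
opening: 0.223
```

jog_arm(series=[[[0,0,0,0,0,0,1.6],[0,0,0,0,0,0,1.6],[0,0,0,0,0,0,1.6]]])

```text
clock: 4.68
eef_pos: [685.8, -105.7, 7.8]
tcp_rot: [3.14, 0.001, 1.793]
contact_force: [-5.0, 0.5, 13.8]
opening: 0.211
```

```bash
python3 - <<'E'
from h import *
s=r.sense();print(s['clock'],s['eef_pos'],s['tcp_rot'],s['opening'],s['contact_force'])
E
```

```text
4.675 [ 685.79 -105.74    7.83] [3.14 0.   1.79] 0.21076900863612022 [-4.99  0.46 13.84]
```

The opening reads 18 mm, less than the bar's 22 mm, and the fingers stopped high with 14 N pushing up. I'll look before doing anything else.

```bash
python3 - <<'E'
from h import *
im=r.grab_frame('wrist');cv2.imwrite('pics/w4.png',im[:,:,::-1])
im=r.grab_frame('side');cv2.imwrite('pics/s4.png',cv2.resize(im[180:330,340:540,::-1],None,fx=4,fy=4))
E
```

```text
(no output)
```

View pics/w4.png

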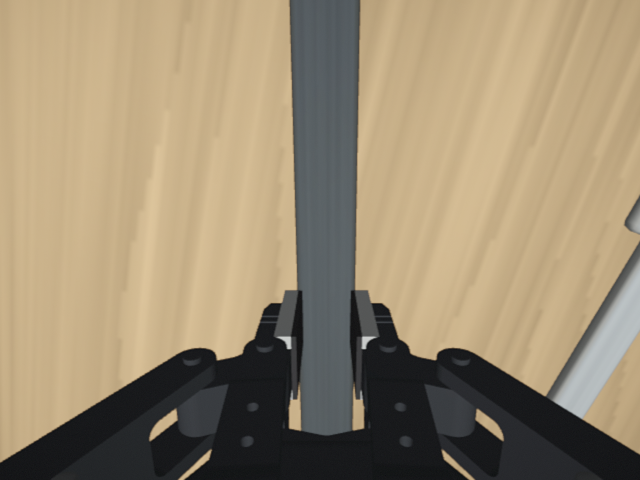

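View pics/s4.png

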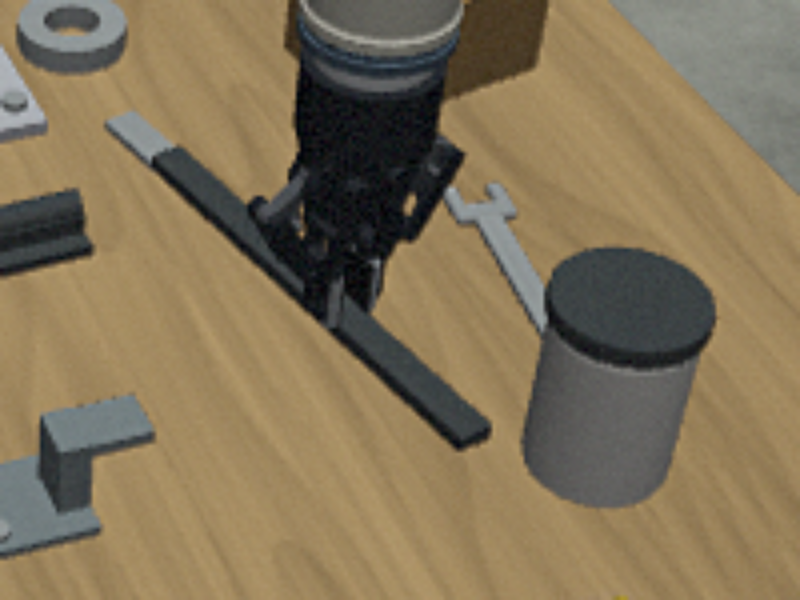

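The bar sits centred between the pads, but the grip may be shallow. I'll reopen and check how far the fingers go down when free.

jog_arm(series=[[[0,0,0,0,0,0,4],[0,0,0,0,0,0,4],[0,0,0,0,0,0,4],[0,0,0,0,0,0,4]]])

```text
clock: 5.28
eef_pos: [684.9, -105.5, 4.9]
tcp_rot: [-3.142, -0.0, 1.793]
contact_force: [-0.7, -1.3, -0.2]
opening: 0.467
```

```bash
python3 - <<'E'
from h import *
s=r.sense();print(s['clock'],s['eef_pos'],s['tcp_rot'],s['opening'],s['contact_force'],s['wrist_torque'])
im=r.grab_frame('wrist');cv2.imwrite('pics/w5.png',im[:,:,::-1])
E
```

```text
5.275 [ 684.9  -105.5     4.94] [-3.14 -0.    1.79] 0.46701058071300827 [-0.67 -1.28 -0.24] [ 0.05 -0.03  0.03]
```

View pics/w5.png

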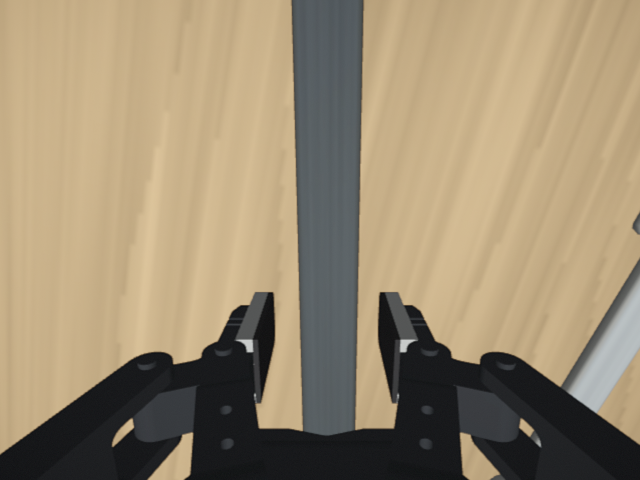

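Free, the TCP stands at z=4.9 with no load. Closing swings the pads forward and presses on the bar, so I'll go 5 mm lower and grip again.

jog_arm(series=[[[0,0,0.5,0,0,0,4],[0,0,0.5,0,0,0,1.6],[0,0,0.5,0,0,0,1.6],[0,0,0.5,0,0,0,1.6],[0,0,0.5,0,0,0,1.6]]], newtons=110)

```text
clock: 5.95
eef_pos: [685.4, -105.6, 0.7]
tcp_rot: [3.141, 0.0, 1.793]
contact_force: [-0.9, -0.1, 6.1]
opening: 0.221
```

```bash
python3 - <<'E'
from h import *
s=r.sense();print(s['clock'],s['eef_pos'],s['tcp_rot'],s['opening'],s['contact_force'],s['wrist_torque'])
E
```

```text
5.95 [ 685.44 -105.59    0.69] [3.14 0.   1.79] 0.22074106279611397 [-0.87 -0.07  6.09] [ 0.03  0.15 -0.01]
```

The opening held at 19 mm with the TCP at 0.7. I'll lift and look at the bar in the grip.

```bash
cat >> h.py <<'E'
L_TIP=224.0; OFF=0.7
FUL=np.array([543.1,16.35]); YF=np.array([-0.9975,-0.07]); LIP=np.array([517.,-188.5]); EDGE=np.array([541.,87.8])
def bar_pose(psi,deg,s,clear=0,through=EDGE):
    """TCP pose: bar through 'through' at yaw psi, tilt deg (blade down), tip s mm past ridge, clear mm above it"""
    th=np.radians(deg); d=np.array([np.cos(psi),np.sin(psi)])
    a=np.linalg.solve(np.c_[d,-YF],FUL-through); F=through+a[0]*d
    u=np.r_[d*np.cos(th),-np.sin(th)]; zt=np.r_[-d*np.sin(th),-np.cos(th)]
    P=np.r_[F,20+10/np.cos(th)+clear]+u*(s-L_TIP)
    return P-OFF*zt,[np.pi,th,psi],F
E
python3 - <<'E'
from h import *
p,a,F=bar_pose(1.624,15.5,45,20); print(p,F)
print(delta(p,a))
print(delta([685,-105,150],[np.pi,0,1.79]))
E
```

```text
[ 553.96 -155.59   98.89] [544.8   16.47]
[ -1.98 -13.92  -9.83   1.36 -15.45   9.61]
[  0.06  -0.02 -14.93   0.05   0.02   0.17]
```

jog_arm(series=[[[0,0,-5,0,0,0,1.6],[0,0,-10,0,0,0,1.6],[0,0,-15,0,0,0,1.6],[0,0,-15,0,0,0,1.6]]])

```text
clock: 6.45
eef_pos: [687.3, -105.9, 154.0]
tcp_rot: [3.135, 0.003, 1.793]
contact_force: [0.1, 0.1, -5.3]
opening: 0.217
```

```bash
python3 - <<'E'
from h import *
s=r.sense();print(s['clock'],s['eef_pos'],s['tcp_rot'],s['opening'],s['contact_force'],s['wrist_torque'])
im=r.grab_frame('wrist');cv2.imwrite('pics/w6.png',im[:,:,::-1])
im=r.grab_frame('side');cv2.imwrite('pics/s6.png',cv2.resize(im[130:330,340:540,::-1],None,fx=3,fy=3))
p,a,F=bar_pose(1.624,15.5,45,20); print(delta(p,a))
E
```

```text
6.45 [ 687.31 -105.95  154.01] [3.14 0.   1.79] 0.21703706961544394 [ 0.07  0.05 -5.32] [-0.19 -0.09 -0.01]
[ -2.02 -13.8    5.03   1.24 -15.47   9.63]
```

View pics/w6.png

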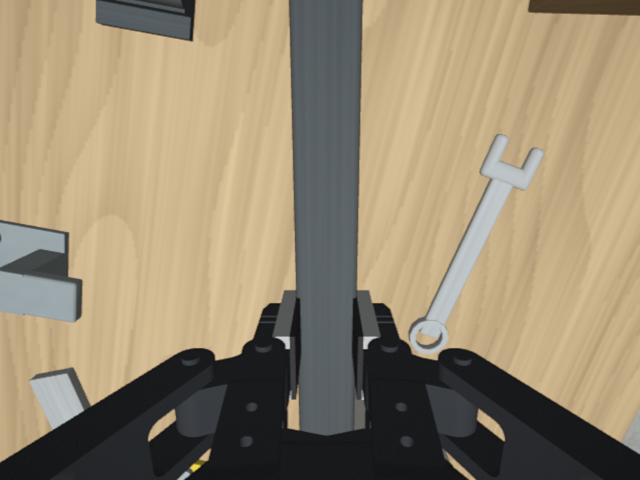

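View pics/s6.png

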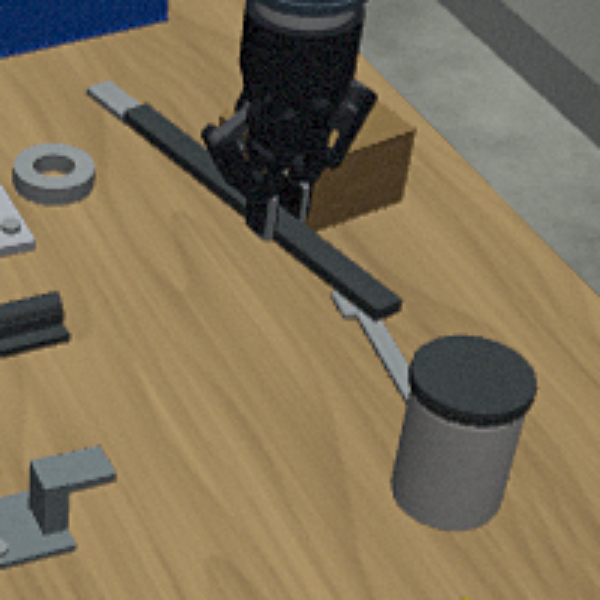

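The bar is held level, as seen in the side view, and the load reads 5.3 N. I'll go to the pre-insertion pose: tilted 15.5° over the fulcrum, with the tip short of the plate.

jog_arm(series=[[[-2,-13.8,2,0,0,9.6,1.6],[-2,-13.8,5,1.2,-15.5,9.6,1.6],[-2,-13.8,5,1.2,-15.5,9.6,1.6],[-2,-13.8,5,1.2,-15.5,9.6,1.6],[-2,-13.8,5,1.2,-15.5,9.6,1.6]]])

```text
clock: 7.18
eef_pos: [555.2, -155.1, 99.2]
tcp_rot: [3.14, 0.269, 1.625]
contact_force: [-0.0, 0.1, -5.2]
opening: 0.215
```

```bash
python3 - <<'E'
from h import *
s=r.sense();print(s['clock'],s['eef_pos'],s['tcp_rot'],s['qvel'])
R=Ro.from_euler('xyz',s['tcp_rot']).as_matrix();p=s['eef_pos']
pts={'tip':(224,0,.7),'tipL':(224,11,.7),'tipR':(224,-11,.7),'should':(169,0,-11.3),'end':(-116,0,-11.3),'endL':(-116,11,-11.3),'endR':(-116,-11,-11.3)}
for c in('side','top'):
    C=cam(c); print(c,{k:np.round(proj(C,p+R@np.array(v))[0],1).tolist() for k,v in pts.items()})
im=r.grab_frame('side');cv2.imwrite('pics/s7.png',cv2.resize(im[160:320,260:460,::-1],None,fx=4,fy=4,interpolation=cv2.INTER_CUBIC))
im=r.grab_frame('top');cv2.imwrite('pics/t7.png',cv2.resize(im[150:300,240:440,::-1],None,fx=4,fy=4,interpolation=cv2.INTER_CUBIC))
p,a,F=bar_pose(1.624,15.5,45,20); print(delta(p,a))
E
```

```text
7.175 [ 555.19 -155.09   99.24] [3.14 0.27 1.62] [-0.01 -0.01 -0.03 -0.    0.    0.01]
side {'tip': [341.6, 216.9], 'tipL': [345.8, 216.0], 'tipR': [337.3, 217.9], 'should': [349.7, 219.9], 'end': [406.5, 270.3], 'endL': [411.8, 268.9], 'endR': [401.2, 271.7]}
top {'tip': [276.2, 209.2], 'tipL': [276.2, 204.8], 'tipR': [276.2, 213.6], 'should': [296.6, 205.8], 'end': [418.4, 194.0], 'endL': [418.1, 189.2], 'endR': [418.7, 198.7]}
[ 0.04 -0.2   0.11  0.16 -0.02 -0.03]
```

View pics/s7.png

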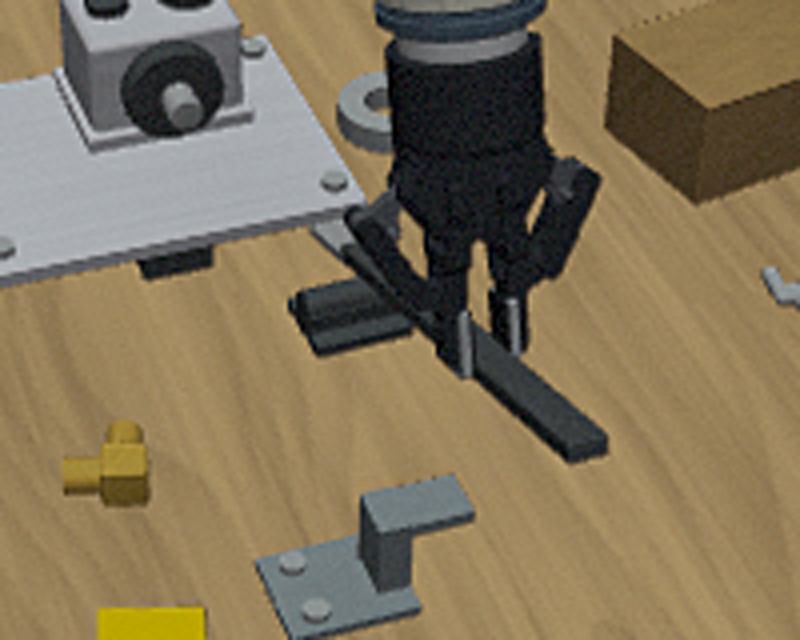

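View pics/t7.png

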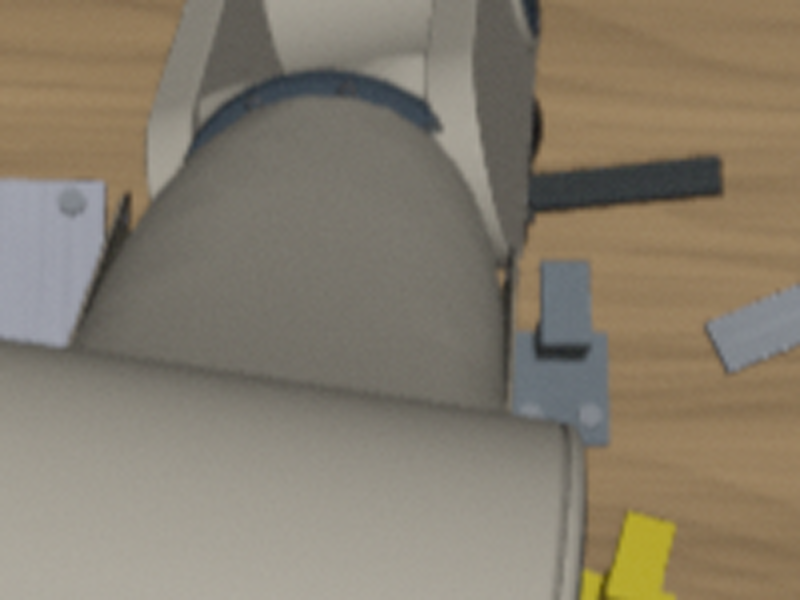

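The bar end in the top view at (420,194) and in the side view at (412,269) both match prediction to within 1 to 2 px, so the grip model holds. I'll lower it to just above the ridge, then advance.

```bash
python3 - <<'E'
from h import *
p,a,F=bar_pose(1.624,15.5,45,1); print(delta(p,a))
E
```

```text
[ 0.55 -0.21  1.94  0.16 -0.02 -0.03]
```

jog_arm(series=[[[0.5,-0.2,1.9,0.1,0,0,1.6],[0.5,-0.2,1.9,0.1,0,0,1.6],[0.5,-0.2,1.9,0.1,0,0,1.6]]])

```text
clock: 7.65
eef_pos: [552.5, -155.8, 79.9]
tcp_rot: [-3.141, 0.271, 1.624]
contact_force: [-0.3, 0.0, -4.6]
opening: 0.222
```

```bash
python3 - <<'E'
from h import *
s=r.sense();print(s['contact_force'])
im=r.grab_frame('side');cv2.imwrite('pics/s8.png',cv2.resize(im[190:290,310:435,::-1],None,fx=6,fy=6,interpolation=cv2.INTER_CUBIC))
p,a,F=bar_pose(1.624,15.5,97,.5); print(delta(p,a))
E
```

```text
[-0.28  0.01 -4.61]
[ 5.24  0.13  0.07 -0.01  0.03  0.01]
```

View pics/s8.png

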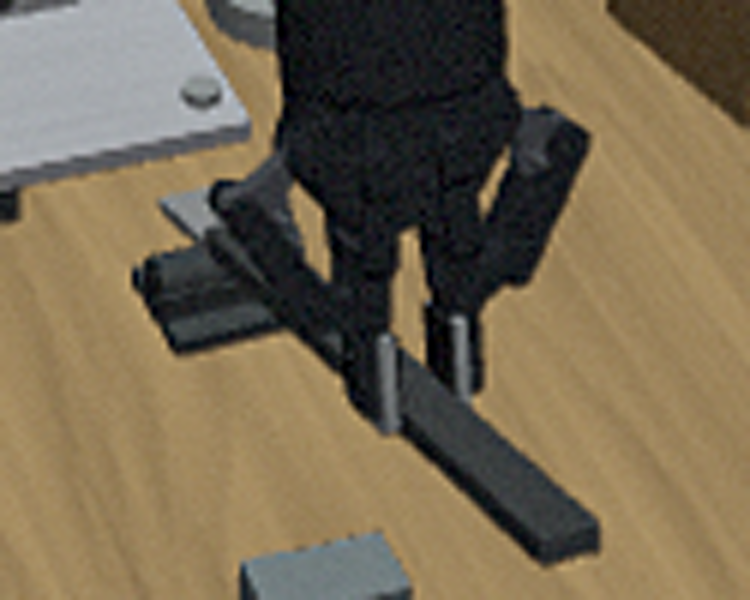

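The blade is level with the ridge and in front of the plate, with nothing touching. I'll advance in stages and watch the force.

jog_arm(series=[[[1.5,0,0,0,0,0,1.6],[2.5,0.1,0,0,0,0,1.6],[3.3,0.1,0,0,0,0,1.6],[3.6,0.1,0,0,0,0,1.6]]])

```text
clock: 8.2
eef_pos: [551.9, -120.3, 70.6]
tcp_rot: [-3.142, 0.271, 1.625]
contact_force: [0.1, -0.5, -5.5]
opening: 0.222
```

jog_arm(series=[[[1.0,0,0,0,0,0,1.6],[1.7,0,0,0,0,0,1.6],[1.7,0,0,0,0,0,1.6],[1.7,0,0,0,0,0,1.6]]])

```text
clock: 8.7
eef_pos: [551.1, -104.8, 66.2]
tcp_rot: [3.141, 0.271, 1.624]
contact_force: [0.5, 0.3, -4.5]
opening: 0.219
```

```bash
python3 - <<'E'
from h import *
im=r.grab_frame('side');cv2.imwrite('pics/s9.png',cv2.resize(im[170:290,285:435,::-1],None,fx=5,fy=5,interpolation=cv2.INTER_CUBIC))
for t in (12,8,4,0): 
  p,a,F=bar_pose(1.624,t,97,0); print(t,p,delta(p,a))
E
```

```text
12 [ 551.4  -107.43   57.31] [-0.    0.01  0.93  0.01  3.53 -0.01]
8 [ 551.48 -109.02   48.47] [ 0.08  0.01  1.82  0.01  7.53 -0.01]
4 [ 551.53 -109.99   39.58] [ 0.22  0.01  2.7   0.02 11.53 -0.01]
0 [ 551.55 -110.35   30.7 ] [ 0.43  0.01  3.57  0.02 15.53 -0.01]
```

View pics/s9.png

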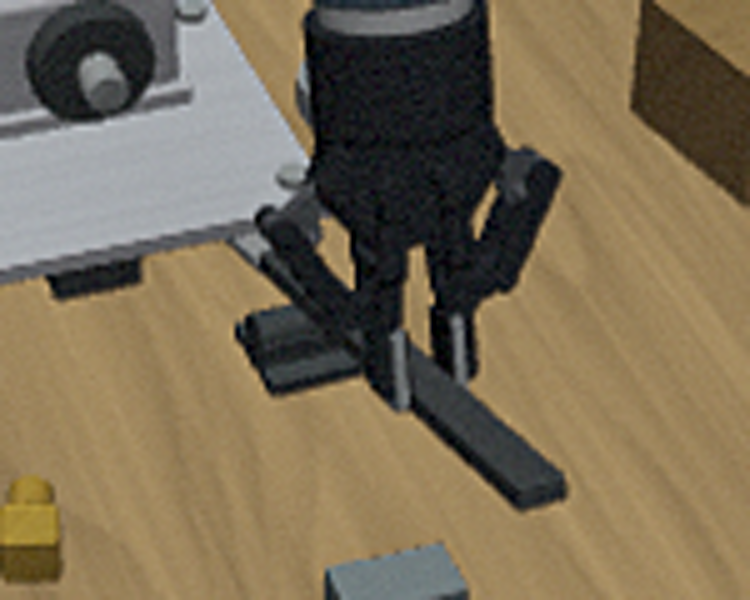

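The blade is under the plate, with its bare steel now hidden beneath the plate edge and no contact force. I'll lever in small steps.

jog_arm(series=[[[0,0,0.5,0,1.8,0,1.6],[0,0,0.9,0,3.5,0,1.6],[0,0,1.4,0,5.5,0,1.6],[0.1,0,1.8,0,7.5,0,1.6],[0.1,0,1.8,0,7.5,0,1.6]]])

```text
clock: 9.38
eef_pos: [551.4, -108.7, 48.8]
tcp_rot: [3.141, 0.139, 1.622]
contact_force: [-0.4, 5.6, -0.2]
opening: 0.217
```

```bash
python3 - <<'E'
from h import *
s=r.sense();print(s['contact_force'],s['wrist_torque'])
for t in (6,4,2,0,-1.7): 
  p,a,F=bar_pose(1.624,t,98,0); print(t,p,delta(p,a))
E
```

```text
[-0.38  5.59 -0.15] [0.8  0.15 0.13]
6 [ 551.46 -108.59   43.92] [ 0.08  0.01  0.48  0.03  1.98 -0.1 ]
4 [ 551.48 -109.     39.51] [ 0.1   0.01  0.93  0.03  3.98 -0.1 ]
2 [ 551.49 -109.25   35.1 ] [ 0.14  0.01  1.37  0.03  5.98 -0.1 ]
0 [ 551.5  -109.35   30.7 ] [ 0.19  0.01  1.8   0.03  7.98 -0.1 ]
-1.7 [ 551.5  -109.32   26.97] [ 0.24  0.01  2.17  0.03  9.68 -0.09]
```

jog_arm(series=[[[0.1,0,0.5,0,2,0,1.6],[0.2,0,0.9,0,4,0,1.6],[0.2,0,1.4,0,6,0,1.6],[0.2,0,1.4,0,6,0,1.6]]])

```text
clock: 9.88
eef_pos: [552.1, -109.5, 35.2]
tcp_rot: [3.14, 0.037, 1.623]
contact_force: [-1.3, -0.8, 5.1]
opening: 0.222
```

```bash
python3 - <<'E'
from h import *
s=r.sense();print(s['contact_force'],s['wrist_torque'])
im=r.grab_frame('side');cv2.imwrite('pics/s10.png',cv2.resize(im[170:320,235:435,::-1],None,fx=4,fy=4,interpolation=cv2.INTER_CUBIC))
for t in (2,0,-1.7,-2.5): 
  p,a,F=bar_pose(1.624,t,98,0); print(t,p,delta(p,a))
E
```

```text
[-1.29 -0.78  5.1 ] [-0.21  0.09  0.22]
2 [ 551.49 -109.25   35.1 ] [ 0.03 -0.06  0.02  0.1   0.14 -0.03]
0 [ 551.5  -109.35   30.7 ] [ 0.04 -0.06  0.46  0.1   2.14 -0.03]
-1.7 [ 551.5  -109.32   26.97] [ 0.06 -0.06  0.83  0.1   3.84 -0.03]
-2.5 [ 551.49 -109.26   25.21] [ 0.07 -0.06  1.01  0.1   4.64 -0.03]
```

View pics/s10.png

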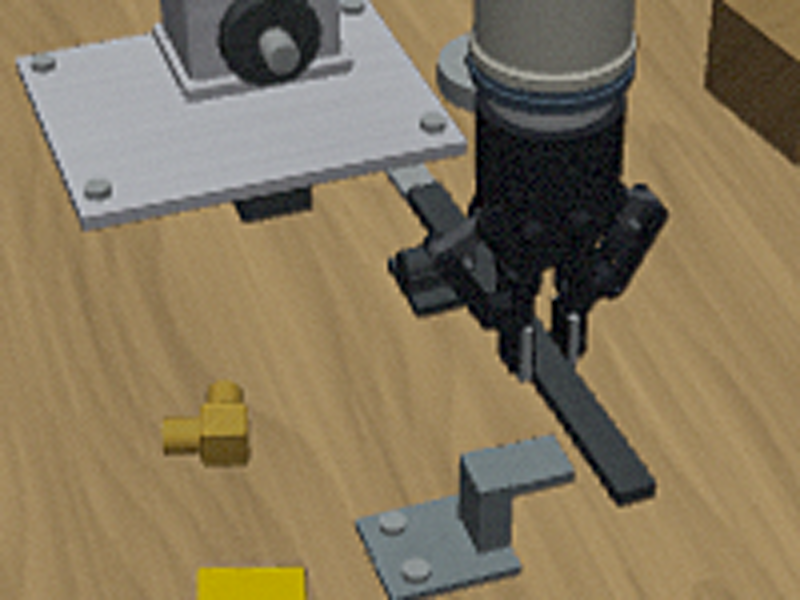

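The front is rising and the bar's free end is clear of the lip's open side. I'll press on to about -2°.

jog_arm(series=[[[0.1,-0.1,0.5,0,2.1,0,1.6],[0.1,-0.1,0.9,0,4.1,0,1.6],[0.1,-0.1,0.9,0,4.1,0,1.6]]])

```text
clock: 10.3
eef_pos: [551.7, -109.2, 26.4]
tcp_rot: [3.139, -0.034, 1.623]
contact_force: [0.5, -3.3, 6.2]
opening: 0.218
```

```bash
python3 - <<'E'
from h import *
s=r.sense();print(s['contact_force'],s['wrist_torque'])
R=Ro.from_euler('xyz',s['tcp_rot']).as_matrix();p=s['eef_pos']
for k,v in {'endL':(-116,11,-11.3),'endR':(-116,-11,-11.3),'lipx':(-78,0,-11.3)}.items():
    w=p+R@np.array(v); print(k,w,[proj(cam(c),w)[0] for c in('side','top')])
im=r.grab_frame('side');cv2.imwrite('pics/s11.png',cv2.resize(im[200:320,285:435,::-1],None,fx=5,fy=5,interpolation=cv2.INTER_CUBIC))
im=r.grab_frame('top');cv2.imwrite('pics/t11.png',cv2.resize(im[150:300,240:440,::-1],None,fx=4,fy=4,interpolation=cv2.INTER_CUBIC))
for ps in (1.59,1.55,1.52,1.4842): 
  p,a,F=bar_pose(ps,-2,98,0); print(ps,p,delta(p,a))
E
```

```text
[ 0.51 -3.27  6.24] [-0.59 -0.13  0.21]
endL [ 568.76 -224.78   33.76] [array([397.99, 296.6 ]), array([394.49, 203.47])]
endR [ 546.79 -225.93   33.7 ] [array([388.11, 299.32]), array([394.94, 212.25])]
lipx [ 555.78 -187.43   35.02] [array([385.16, 285.39]), array([379.08, 208.  ])]
1.59 [ 544.79 -109.63   26.31] [-0.01 -0.7   0.02  0.11  0.1   1.95]
1.55 [ 536.89 -109.82   26.31] [ 0.02 -1.49  0.02  0.03  0.1   4.24]
1.52 [ 530.95 -109.84   26.31] [ 0.05 -2.09  0.02 -0.03  0.1   5.96]
1.4842 [ 523.85 -109.71   26.31] [ 0.1  -2.8   0.02 -0.09  0.09  8.01]
```

View pics/s11.png

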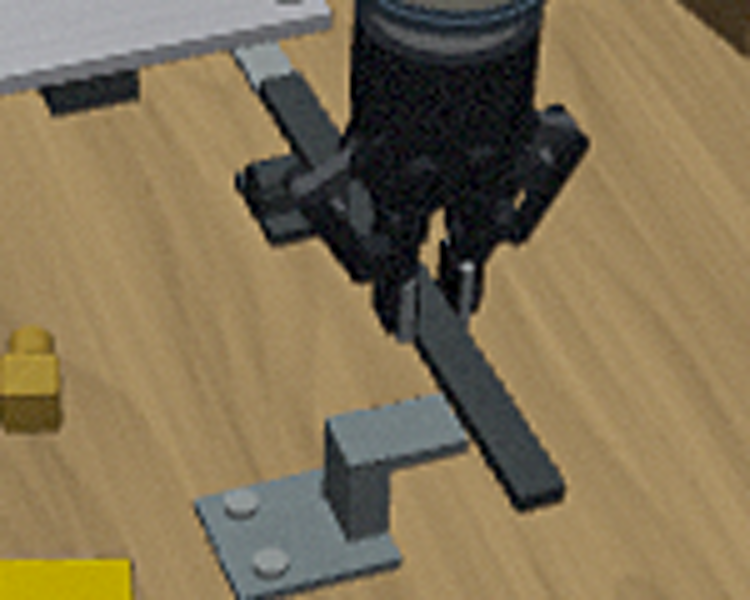

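View pics/t11.png

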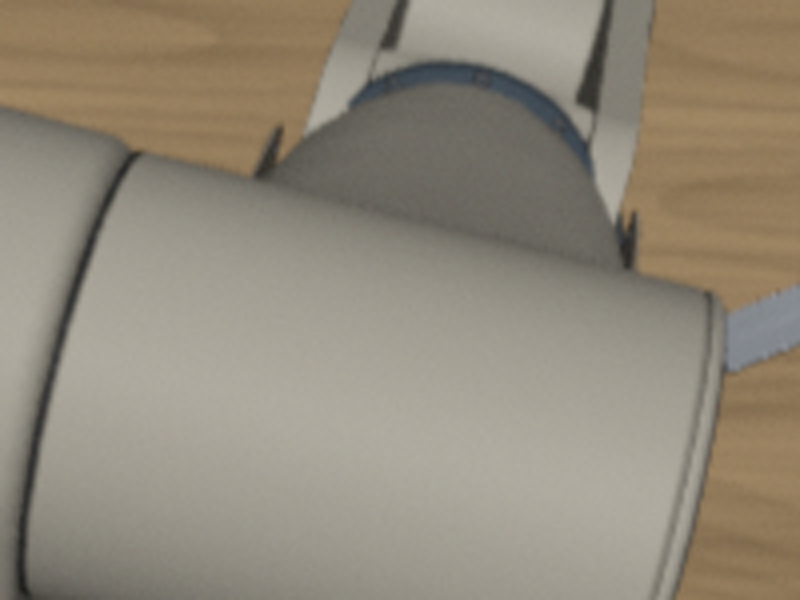

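The bar end in the side view (397.6,297) matches the prediction (398,296.6), so its top is about 35 mm high, 5 mm under the lip. I'll swing it in.

jog_arm(series=[[[0,-0.7,0,0.1,0,2,1.6],[0,-1.5,0,0,0,4.2,1.6],[0,-2.1,0,0,0,6,1.6],[0.1,-2.8,0,-0.1,0,8,1.6],[0.1,-2.8,0,-0.1,0,8,1.6]]])

```text
clock: 11.02
eef_pos: [525.3, -108.9, 27.1]
tcp_rot: [3.138, -0.034, 1.482]
contact_force: [4.6, 0.4, 3.3]
opening: 0.218
```

```bash
python3 - <<'E'
from h import *
s=r.sense();print(s['contact_force'],s['wrist_torque'])
R=Ro.from_euler('xyz',s['tcp_rot']).as_matrix();p=s['eef_pos']
for k,v in {'endL':(-116,11,-11.3),'endR':(-116,-11,-11.3),'lipx':(-78,0,-11.3)}.items():
    w=p+R@np.array(v); print(k,w,[proj(cam(c),w)[0] for c in('side','top')])
im=r.grab_frame('side');cv2.imwrite('pics/s12.png',cv2.resize(im[200:320,285:435,::-1],None,fx=5,fy=5,interpolation=cv2.INTER_CUBIC))
E
```

```text
[4.57 0.45 3.31] [ 0.05 -0.87 -0.81]
endL [ 525.89 -225.69   34.46] [array([378.4 , 301.19]), array([394.86, 220.55])]
endR [ 503.98 -223.73   34.38] [array([367.83, 302.9 ]), array([394.02, 229.39])]
lipx [ 518.31 -186.88   35.73] [array([368.09, 288.76]), array([378.75, 222.96])]
```

View pics/s12.png

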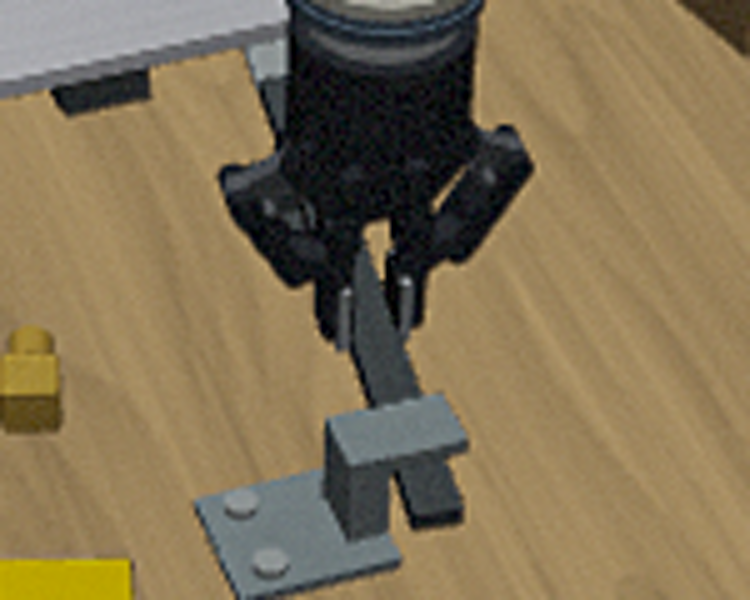

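The bar now sits under the lip, with its end at (377,301) as predicted. I'll let it up to the lip slowly, then open the fingers.

jog_arm(series=[[[0,0,-0.2,0,-0.8,0,1.6],[0,0,-0.35,0,-1.5,0,1.6],[0,0,-0.35,0,-1.5,0,1.6],[0,0,-0.35,0,-1.5,0,1.6]]])

```text
clock: 11.58
eef_pos: [525.0, -109.0, 29.4]
tcp_rot: [3.139, -0.008, 1.482]
contact_force: [9.1, -0.2, -10.7]
opening: 0.217
```

jog_arm(series=[[[0,0,0,0,0,0,2.4],[0,0,0,0,0,0,2.8],[0,0,0,0,0,0,3.6],[0,0,0,0,0,0,4.5],[0,0,0,0,0,0,4.5]]])

```text
clock: 12.2
eef_pos: [522.1, -108.6, 29.0]
tcp_rot: [-3.138, -0.01, 1.484]
contact_force: [0.1, 0.3, 0.2]
opening: 0.526
```

```bash
python3 - <<'E'
from h import *
im=r.grab_frame('side');cv2.imwrite('pics/s13.png',cv2.resize(im[170:320,235:435,::-1],None,fx=4,fy=4,interpolation=cv2.INTER_CUBIC))
E
```

```text
(no output)
```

View pics/s13.png

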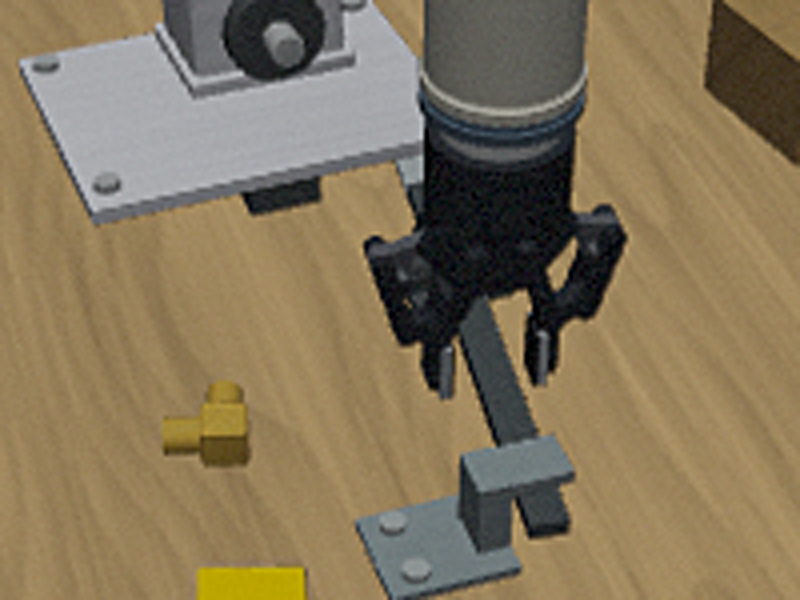

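The keeper holds the bar and the released tool reads 0 N. I'll rise and go for the shim, checking the neighbouring yellow bracket's clearance first.

```bash
python3 - <<'E'
from h import *
import json
S={a:np.array(b) for a,b in json.load(open('w1.json')).items()}; C=cam('wrist',S)
print('yellow base',ray(C,[(325,303),(317,346),(372,355),(376,312)],6)); print('yellow lip',ray(C,[(357,360),(362,338),(402,346)],50))
print('purple',ray(C,[(182,276)],6))
print(delta([522,-110,200],[np.pi,0,1.484]))
print(delta([538,-385,120],[np.pi,0,1.99]))
E
```

```text
yellow base [[ 598.06 -352.41    6.  ]
 [ 599.01 -417.89    6.  ]
 [ 675.99 -417.92    6.  ]
 [ 667.19 -352.96    6.  ]]
yellow lip [[ 648.16 -401.38   50.  ]
 [ 647.87 -369.67   50.  ]
 [ 699.1  -371.58   50.  ]]
purple [[ 409.06 -348.45    6.  ]]
[  0.02  -0.05 -17.11  -0.19  -0.56   0.02]
[-27.31   3.94  -9.38  -0.04  -0.59 -28.97]
```

jog_arm(series=[[[0,0,-6,0,-0.6,0,4.5],[0,0,-12,0,-0.6,0,4.5],[-10,1,-14,0,-0.6,-10,4.5],[-20,3,-14,0,-0.6,-20,4.5],[-27.3,3.9,-9.4,0,-0.6,-29,4.5]]])

```text
clock: 12.88
eef_pos: [533.4, -292.9, 148.2]
tcp_rot: [3.14, 0.003, 1.997]
contact_force: [1.2, 0.8, 0.3]
opening: 0.526
```

```bash
python3 - <<'E'
from h import *
print(r.sense()['clock'],delta([538,-385,120],[np.pi,0,1.99]))
E
```

```text
12.875 [-8.57 -3.39  2.84  0.12  0.19  0.38]
```

jog_arm(series=[[[-8.6,-3.4,2.8,0,0,0,4.5],[-8.6,-3.4,2.8,0,0,0,4.5],[-8.6,-3.4,2.8,0,0,0,4.5],[-8.6,-3.4,2.8,0,0,0,4.5]]])

```text
clock: 13.38
eef_pos: [535.8, -382.2, 118.2]
tcp_rot: [-3.141, -0.001, 1.99]
contact_force: [0.6, 0.6, 0.8]
opening: 0.529
```

```bash
python3 - <<'E'
from h import *
s=r.sense();print(s['clock'],s['eef_pos'],s['tcp_rot'])
im=r.grab_frame('wrist');cv2.imwrite('pics/w14.png',im[:,:,::-1])
print(proj(cam('wrist',s),[[538.4,-384.8,44]]))
im=r.grab_frame('side');cv2.imwrite('pics/s14.png',im[:,:,::-1])
E
```

```text
13.375 [ 535.79 -382.2   118.19] [-3.14 -0.    1.99]
[[329.22 258.36]]
```

View pics/w14.png

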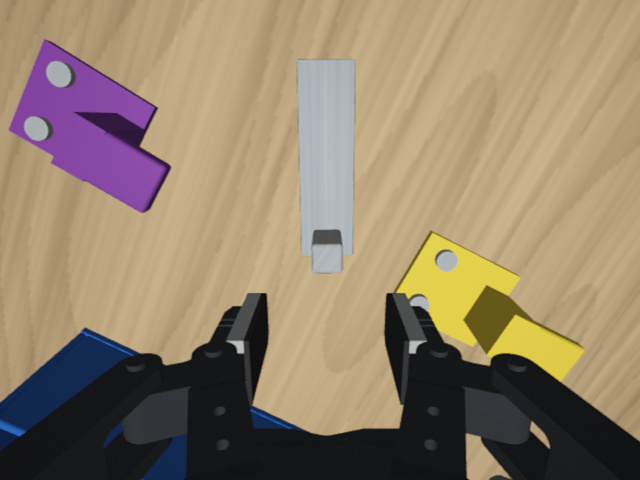

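View pics/s14.png

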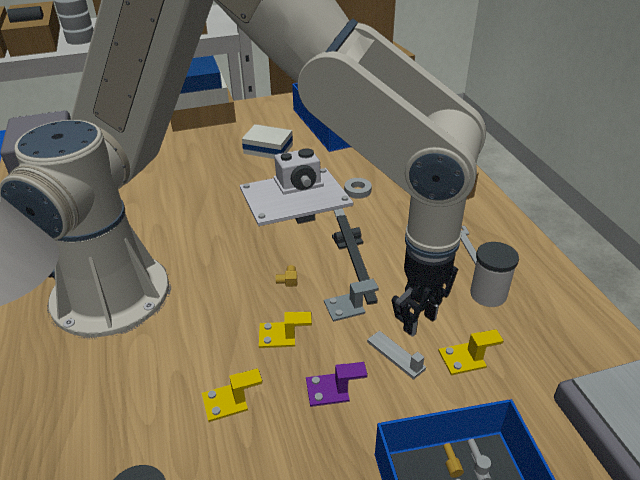

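The lug top is at (327,258), matching the prediction, and the shim is straight in the view. I'll descend and grip.

```bash
python3 - <<'E'
from h import *
s=r.sense();q=ray(cam('wrist',s),(327,258),44)[0];print(q)
print(delta([*q[:2],15],[np.pi,0,1.99]))
E
```

```text
[ 537.76 -384.91   44.  ]
[-0.35  0.01 10.37 -0.02 -0.01  0.08]
```

jog_arm(series=[[[-0.4,0,5,0,0,0,4],[-0.4,0,9,0,0,0,4],[-0.4,0,10.3,0,0,0,4],[-0.4,0,10.3,0,0,0,4],[-0.4,0,10.3,0,0,0,1.2]]], newtons=60)

```text
clock: 14.1
eef_pos: [538.8, -387.0, 17.2]
tcp_rot: [3.141, 0.002, 1.991]
contact_force: [0.2, 0.5, 1.3]
opening: 0.269
```

jog_arm(series=[[[0,0,0,0,0,0,1.2],[0,0,0,0,0,0,1.2],[0,0,0,0,0,0,1.2]]])

```text
clock: 14.48
eef_pos: [538.8, -387.2, 17.4]
tcp_rot: [3.14, 0.003, 1.991]
contact_force: [-0.4, 0.4, 7.3]
opening: 0.196
```

jog_arm(series=[[[0,0,-2,0,0,0,1.2],[0,0,-5,0,0,0,1.2],[0,0,-8,0,0,0,1.2],[0,0,-8,0,0,0,1.2]]])

```text
clock: 14.98
eef_pos: [539.4, -387.8, 99.0]
tcp_rot: [3.139, 0.005, 1.991]
contact_force: [0.7, -1.1, -3.4]
opening: 0.2
```

```bash
python3 - <<'E'
from h import *
s=r.sense();print(s['clock'],s['eef_pos'],s['tcp_rot'],s['contact_force'],s['wrist_torque'])
im=r.grab_frame('wrist');cv2.imwrite('pics/w15.png',im[:,:,::-1])
im=r.grab_frame('side');cv2.imwrite('pics/s15.png',cv2.resize(im[160:400,230:490,::-1],None,fx=3,fy=2.5,interpolation=cv2.INTER_CUBIC))
E
```

```text
14.975 [ 539.35 -387.79   99.03] [3.14 0.   1.99] [ 0.7  -1.09 -3.41] [-0.14 -0.04  0.01]
```

View pics/w15.png

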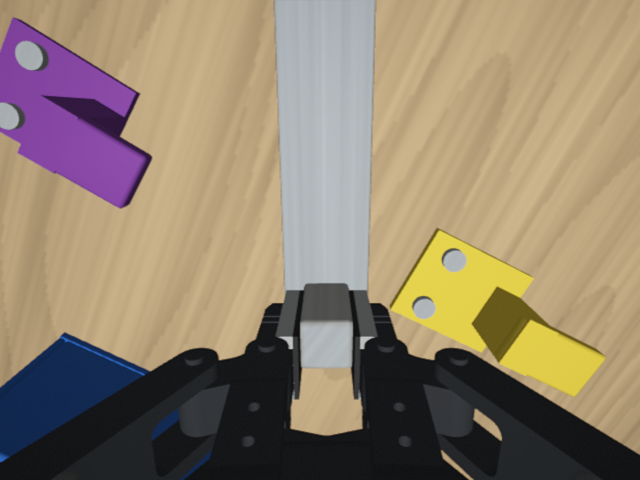

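View pics/s15.png

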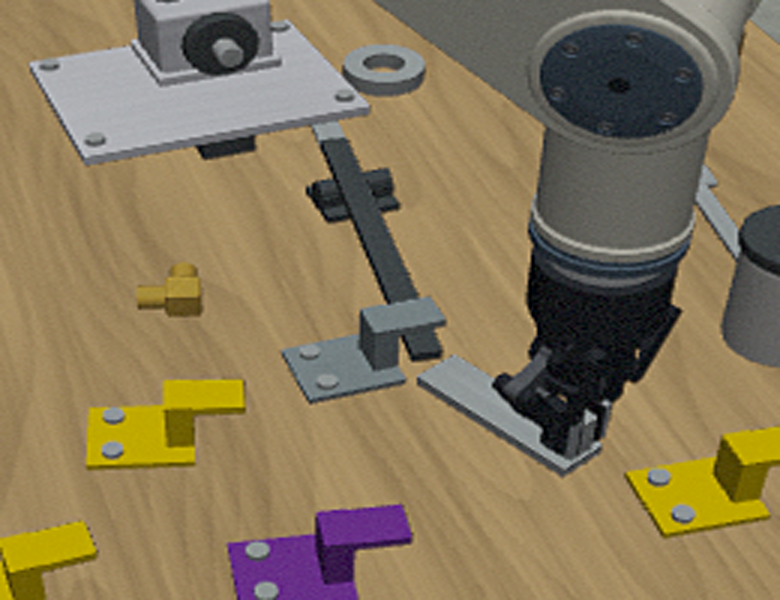

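The shim is gripped by its lug and level, weighing 3.4 N. With the pump raised, I'll refine the pump's front edge and foot from the top and side views.

```bash
python3 - <<'E'
from h import *
a=r.grab_frame('side')[:,:,::-1];b=r.grab_frame('top')[:,:,::-1]
cv2.imwrite('pics/s16.png',cv2.resize(a[165:240,235:355],None,fx=6.5,fy=6.5,interpolation=cv2.INTER_CUBIC))
cv2.imwrite('pics/t16.png',cv2.resize(b[180:305,170:310],None,fx=4.5,fy=4.5,interpolation=cv2.INTER_CUBIC))
E
```

```text
(no output)
```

View pics/s16.png

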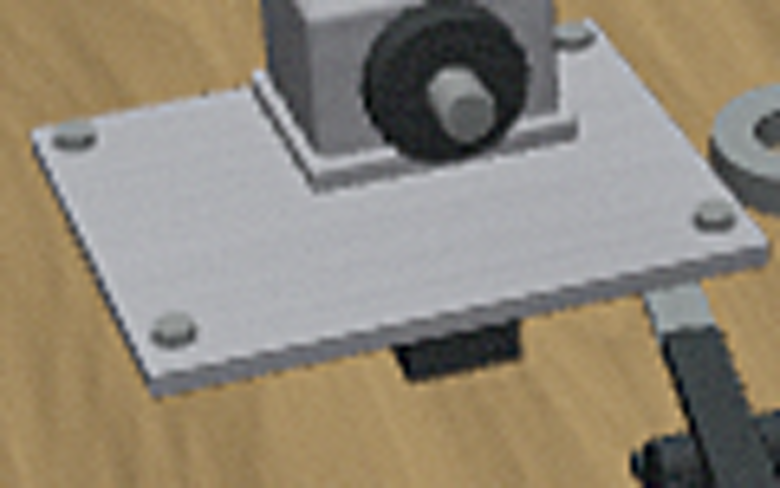

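View pics/t16.png

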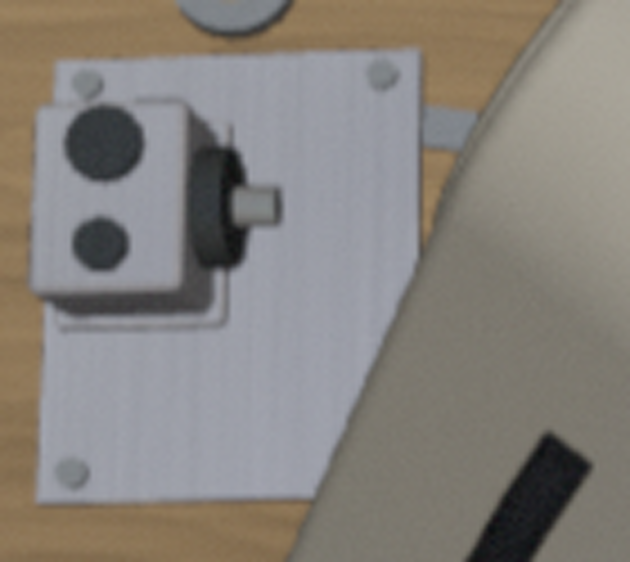

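```bash
python3 - <<'E'
from h import *
C=cam('side')
f=lambda p:(np.array(p)+.5)/6.5-.5+[235,165]
for h in (14,17): print(h,'foot',ray(C,[f((410,381)),f((520,357))],h))
print('corners',ray(C,[f((152,378)),f((768,240))],49.5)); print(ray(C,[f((158,397)),f((768,263))],37.5))
T=cam('top');g=lambda p:(np.array(p)+.5)/4.5-.5+[170,180]
print('top R',ray(T,[g((421,49))],49.5),'rear',ray(T,[g((55,60)),g((37,502))],33))
E
```

```text
14 foot [[445.14 100.67  14.  ]
 [488.48 102.36  14.  ]]
17 foot [[444.22  96.83  17.  ]
 [487.4   98.51  17.  ]]
corners [[346.42  85.34  49.5 ]
 [584.89  98.24  49.5 ]]
[[348.51  89.33  37.5 ]
 [585.82 100.06  37.5 ]]
top R [[586.08  92.97  49.5 ]] rear [[578.48 291.67  33.  ]
 [339.08 281.17  33.  ]]
```

```bash
python3 - <<'E'
from h import *
print(delta([471,-32,99],[np.pi,0,1.611]))
a=cv2.imread('pics/top0.png');cv2.imwrite('pics/t0z.png',cv2.resize(a[180:305,170:310],None,fx=4.5,fy=4.5,interpolation=cv2.INTER_CUBIC))
E
```

```text
[35.01  8.4  -0.43 -0.1  -0.08 21.75]
```

View pics/t0z.png

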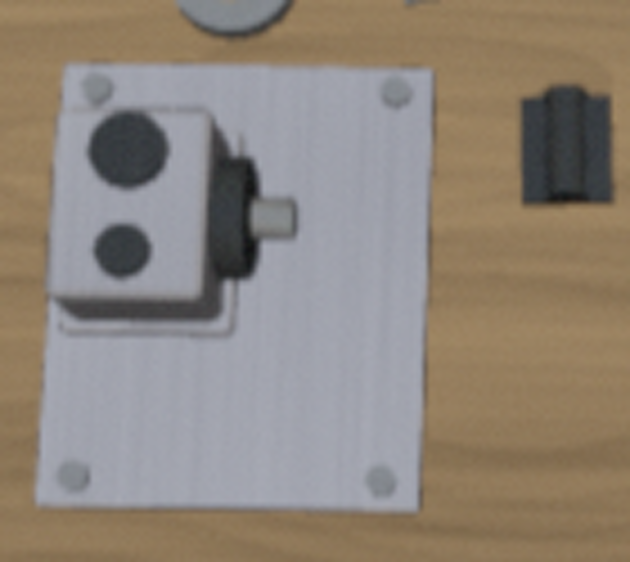

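Since the start the pump has yawed about 1.3° and shifted 2 to 5 mm at its corners: the rear right corner went from (65,65) to (55,60) in the zoom. That's small, and I'll be gentler on the way down. Now moving the shim in front of the foot.

jog_arm(series=[[[6,1,-2,0,0,5,1.2],[12,3,-2,0,0,12,1.2],[18,5,-2,0,0,21.7,1.2],[24,6.5,-2,0,0,21.7,1.2],[30,8.4,-1,0,0,21.7,1.2]]])

```text
clock: 15.8
eef_pos: [491.7, -79.9, 105.3]
tcp_rot: [-3.141, 0.0, 1.611]
contact_force: [0.7, -0.0, -3.8]
opening: 0.198
```

```bash
python3 - <<'E'
from h import *
print(delta([471,-32,90],[np.pi,0,1.613]))
E
```

```text
[ 4.87 -1.87  1.53 -0.05  0.   -0.09]
```

jog_arm(series=[[[4.9,-1.9,1.5,0,0,-0.1,1.2],[4.9,-1.9,1.5,0,0,-0.1,1.2],[4.9,-1.9,4,0,0,-0.1,1.2],[4.9,-1.9,6,0,0,-0.1,1.2],[4.9,-1.9,6,0,0,-0.1,1.2]]])

```text
clock: 16.42
eef_pos: [470.3, -33.9, 44.4]
tcp_rot: [-3.137, -0.0, 1.613]
contact_force: [0.0, 0.4, -2.8]
opening: 0.199
```

```bash
python3 - <<'E'
from h import *
print(r.sense()['clock'],delta([471,-32,19],[np.pi,0,1.613]))
im=r.grab_frame('side');cv2.imwrite('pics/s17.png',cv2.resize(im[170:290,235:385,::-1],None,fx=5,fy=5,interpolation=cv2.INTER_CUBIC))
E
```

```text
16.425 [ 0.19  0.09  2.54 -0.24 -0.01  0.01]
```

View pics/s17.png

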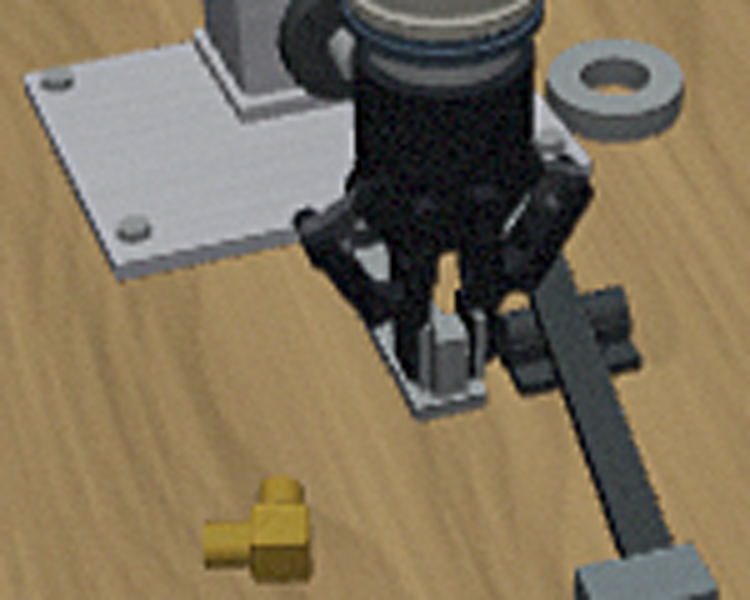

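The shim hangs in line with the foot and clear of the fulcrum. I'll lower it to just off the bench.

jog_arm(series=[[[0.1,0,1.5,0,0,0,1.2],[0.1,0,2.5,0,0,0,1.2],[0.1,0,2.5,0,0,0,1.2],[0.1,0,2.5,0,0,0,1.2]]])

```text
clock: 16.98
eef_pos: [471.6, -32.6, 20.9]
tcp_rot: [-3.141, 0.0, 1.614]
contact_force: [0.9, -0.5, -2.1]
opening: 0.197
```

```bash
python3 - <<'E'
from h import *
print(r.sense()['clock'],delta([468.5,31,19],[np.pi,0,1.613]))
E
```

```text
16.975 [ 6.36 -0.03  0.19 -0.03  0.01  0.04]
```

jog_arm(series=[[[0.6,0,0.2,0,0,0,1.2],[1.2,0,0.2,0,0,0,1.2],[1.8,0,0.2,0,0,0,1.2],[2.4,0,0.2,0,0,0,1.2],[3,0,0.2,0,0,0,1.2]]])

```text
clock: 17.6
eef_pos: [470.2, -2.1, 18.9]
tcp_rot: [-3.141, 0.0, 1.614]
contact_force: [0.2, 0.2, -2.9]
opening: 0.196
```

jog_arm(series=[[[0.7,0,0,0,0,0,1.2],[1.4,0,0,0,0,0,1.2],[2.1,0,0,0,0,0,1.2],[2.8,0,0,0,0,0,1.2],[2.8,0,0,0,0,0,1.2]]])

```text
clock: 18.23
eef_pos: [469.0, 25.9, 18.8]
tcp_rot: [-3.141, 0.0, 1.614]
contact_force: [1.0, -0.4, -3.1]
opening: 0.199
```

```bash
python3 - <<'E'
from h import *
print(r.sense()['clock'],delta([468.5,31,17.5],[np.pi,0,1.613]),r.sense()['contact_force'])
im=r.grab_frame('side');cv2.imwrite('pics/s18.png',cv2.resize(im[170:290,235:385,::-1],None,fx=5,fy=5,interpolation=cv2.INTER_CUBIC))
E
```

```text
18.225 [ 0.51 -0.02  0.13 -0.03  0.01  0.07] [ 1.03 -0.36 -3.11]
```

View pics/s18.png

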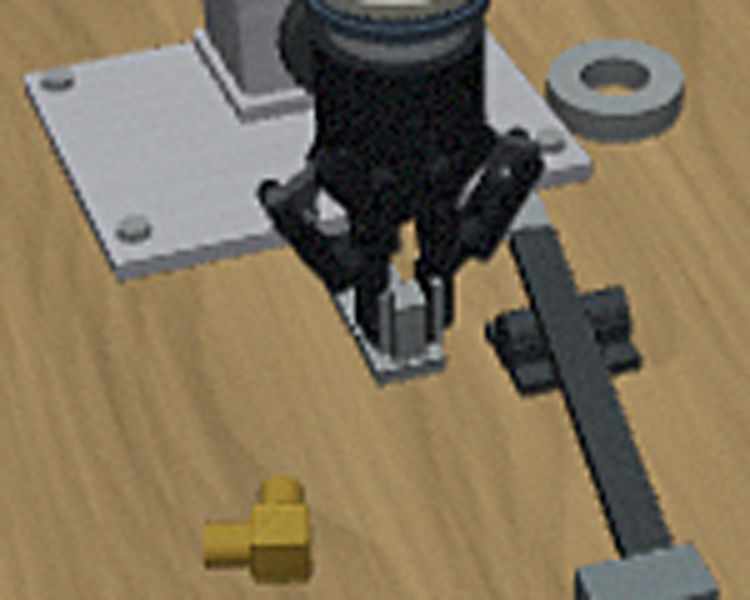

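No contact so far. I'll go the last 8 mm, set it down, open slightly and rise.

jog_arm(series=[[[0.5,0,0,0,0,0,1.2],[0.8,0,0,0,0,0,1.2],[0.8,0,0.15,0,0,0,1.2],[0.8,0,0.15,0,0,0,1.2]]])

```text
clock: 18.77
eef_pos: [468.7, 33.5, 17.4]
tcp_rot: [-3.141, 0.0, 1.614]
contact_force: [-0.4, 2.0, 1.1]
opening: 0.201
```

jog_arm(series=[[[0,0,0,0,0,0,2.8],[0,0,0,0,0,0,2.8],[0,0,0,0,0,0,3],[0,0,-3,0,0,0,3],[0,0,-8,0,0,0,3]]])

```text
clock: 19.4
eef_pos: [467.4, 33.3, 97.0]
tcp_rot: [-3.137, 0.0, 1.614]
contact_force: [0.8, 0.7, -0.3]
opening: 0.35
```

jog_arm(series=[[[-6,0,-6,0,0,0,4.5],[-12,0,-9,0,0,0,4.5],[-15,0,-9,0,0,0,4.5],[-15,0,-9,0,0,0,4.5],[-15,0,-9,0,0,0,4.5]]])

```text
clock: 20.02
eef_pos: [474.7, -116.3, 187.1]
tcp_rot: [-3.14, -0.0, 1.612]
contact_force: [-0.1, 0.0, -0.3]
opening: 0.527
```

```bash
python3 - <<'E'
from h import *
import json
s=r.sense();print(s['clock'],s['eef_pos'],s['tcp_rot'])
json.dump({k:np.array(s[k]).tolist() for k in('eef_pos','tcp_rot')},open('w19.json','w'))
im=r.grab_frame('wrist');cv2.imwrite('pics/w19.png',im[:,:,::-1])
im=r.grab_frame('side');cv2.imwrite('pics/s19.png',cv2.resize(im[170:290,235:385,::-1],None,fx=5,fy=5,interpolation=cv2.INTER_CUBIC))
E
```

```text
20.025 [ 474.68 -116.33  187.06] [-3.14 -0.    1.61]
```

View pics/s19.png

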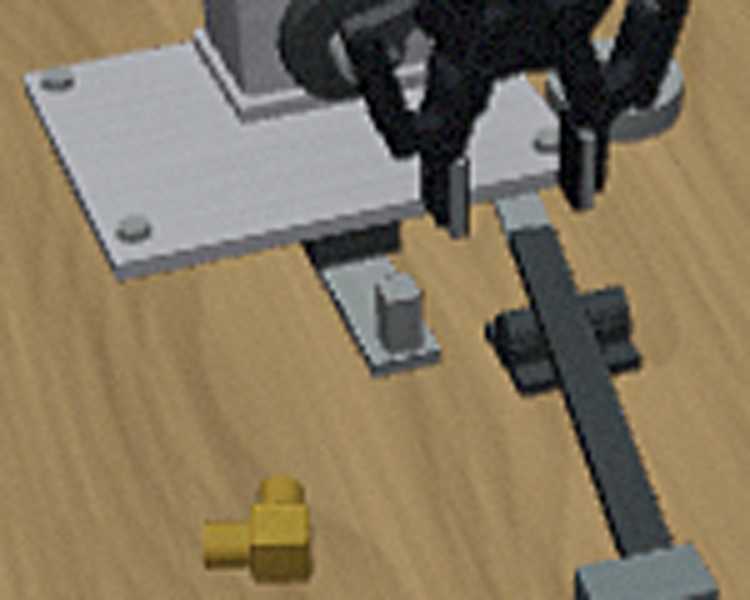

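View pics/w19.png

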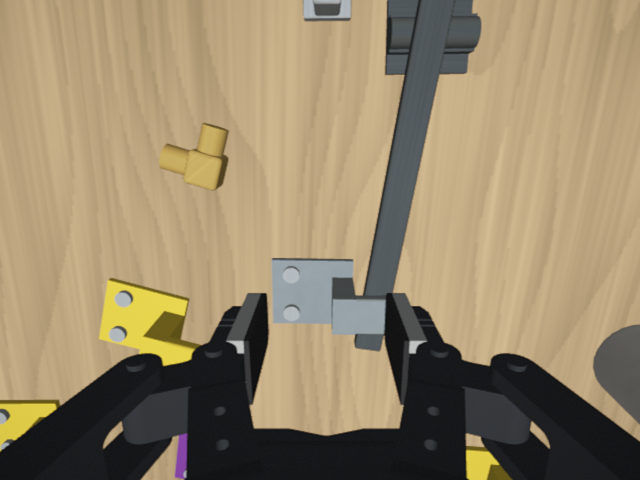

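The shim is in place: in the zoomed side view its tail is at (380-438, 357-377) and the foot, around (310-398, 230-262), sits centred over it. The bar is still hooked. I'll check the shim's depth and go back over the bar.

```bash
python3 - <<'E'
from h import *
C=cam('side'); f=lambda p:(np.array(p)+.5)/5-.5+[235,170]
print('tail',ray(C,[f((375,363)),f((440,349))],10),'foot bottom front',ray(C,[f((325,268))],16))
print(delta([522,-108.6,110],[np.pi,0,1.484]))
E
```

```text
tail [[453.81  26.32  10.  ]
 [485.82  27.    10.  ]] foot bottom front [[449.01  96.63  16.  ]]
[ 0.48  4.78  7.66 -0.11 -0.02  7.47]
```

jog_arm(series=[[[0.5,4.8,4,0,0,7.5,4.5],[0.5,4.8,7.7,0,0,7.5,4.5],[0.5,4.8,7.7,0,0,7.5,4.5],[0.5,4.8,7.7,0,0,7.5,4.5]]])

```text
clock: 20.62
eef_pos: [522.8, -108.8, 110.9]
tcp_rot: [-3.141, 0.0, 1.484]
contact_force: [0.2, 0.8, -0.2]
opening: 0.525
```

```bash
python3 - <<'E'
from h import *
s=r.sense();print(s['clock'],delta([522.5,-108.6,29],[np.pi,-.01,1.484]))
im=r.grab_frame('wrist');cv2.imwrite('pics/w20.png',im[:,:,::-1])
E
```

```text
20.625 [ 0.02 -0.03  8.19 -0.05  0.58 -0.01]
```

View pics/w20.png

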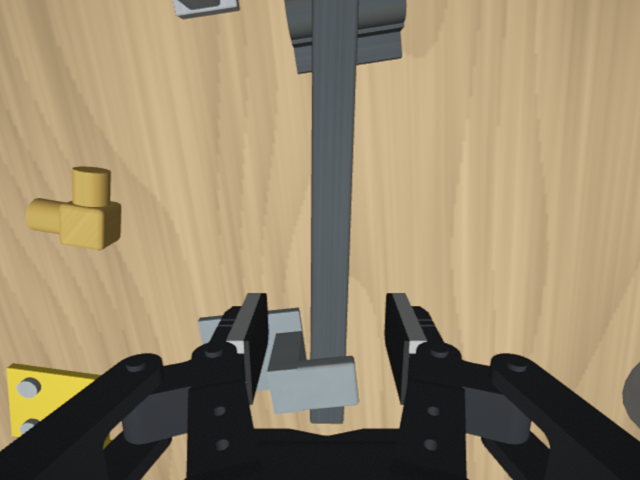

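jog_arm(series=[[[0,0.1,4,0,0.6,0,4.5],[0,0.1,7.5,0,0.6,0,4.5],[0,0.1,8.3,0,0.6,0,4.5],[0,0.1,8.3,0,0.6,0,4.5],[0,0.1,8.3,0,0.6,0,4.5]]], newtons=110)

```text
clock: 21.3
eef_pos: [525.0, -109.8, 29.0]
tcp_rot: [3.14, -0.01, 1.483]
contact_force: [-0.3, 0.1, -0.3]
opening: 0.526
```

jog_arm(series=[[[0,0,0,0,0,0,1.6],[0,0,0,0,0,0,1.6],[0,0,0,0,0,0,1.6],[0,0,0,0,0,0,1.6]]])

```text
clock: 21.8
eef_pos: [524.7, -109.7, 28.2]
tcp_rot: [3.14, -0.01, 1.482]
contact_force: [-0.0, 0.5, 5.7]
opening: 0.22
```

```bash
python3 - <<'E'
from h import *
s=r.sense();print(s['clock'],s['eef_pos'],s['tcp_rot'],s['contact_force'],s['wrist_torque'],s['opening'])
EOF=0
for ps,t in ((1.484,-1.9),(1.52,-1.9),(1.55,-1.9),(1.59,-1.9),(1.624,-1.9)):
  p,a,F=bar_pose(ps,t,98,0); print(ps,t,p,delta(p,a))
E
```

```text
21.8 [ 524.67 -109.69   28.2 ] [ 3.14 -0.01  1.48] [-0.04  0.5   5.71] [ 0.1  -0.04 -0.28] 0.22029923877985702
1.484 -1.9 [ 523.81 -109.72   26.53] [-0.01 -0.08  0.17  0.08  1.32 -0.11]
1.52 -1.9 [ 530.95 -109.85   26.53] [ 0.04  0.63  0.17  0.12  1.32 -2.18]
1.55 -1.9 [ 536.89 -109.83   26.53] [ 0.09  1.22  0.17  0.16  1.32 -3.89]
1.59 -1.9 [ 544.79 -109.63   26.53] [ 0.18  2.    0.17  0.21  1.32 -6.19]
1.624 -1.9 [ 551.5  -109.31   26.53] [ 0.27  2.67  0.17  0.25  1.32 -8.13]
```

The bar is gripped again with 19 mm between the pads, as before. I'll press down slightly to unhook, then swing out.

jog_arm(series=[[[0,0,0.15,0,0.7,0,1.6],[0,0,0.3,0,1.3,0,1.6],[0,0,0.3,0,1.3,0,1.6],[0,0,0.3,0,1.3,0,1.6]]])

```text
clock: 22.3
eef_pos: [525.2, -109.7, 25.4]
tcp_rot: [3.139, -0.033, 1.482]
contact_force: [1.6, 1.7, 7.0]
opening: 0.223
```

```bash
python3 - <<'E'
from h import *
s=r.sense();print(s['clock'],s['eef_pos'],s['tcp_rot'],s['contact_force'],s['wrist_torque'],s['opening'])
im=r.grab_frame('side');cv2.imwrite('pics/s21.png',cv2.resize(im[170:320,235:435,::-1],None,fx=4,fy=4,interpolation=cv2.INTER_CUBIC))
E
```

```text
22.3 [ 525.25 -109.66   25.41] [ 3.14 -0.03  1.48] [1.57 1.67 7.  ] [ 0.31 -0.23 -0.17] 0.22262064591696393
```

View pics/s21.png

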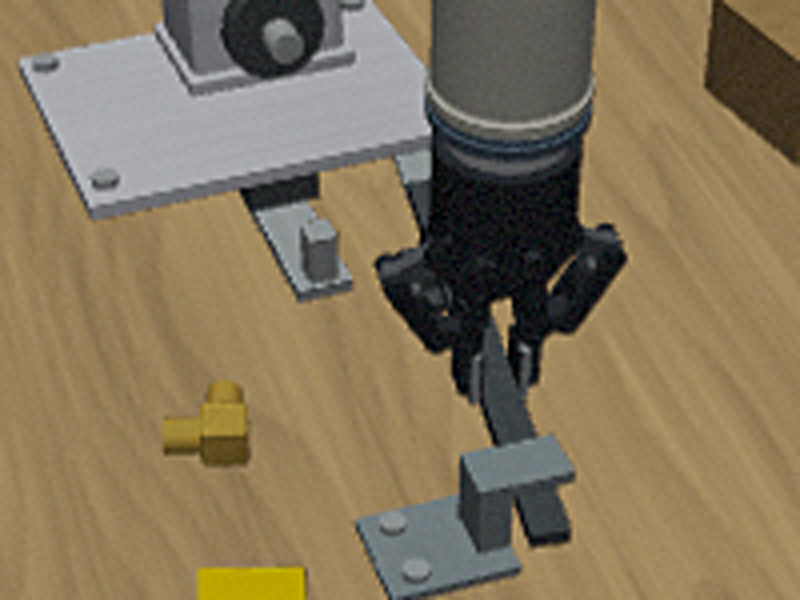

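The bar has dropped clear of the lip. Now swinging out, in small steps.

jog_arm(series=[[[0,0.7,0,0,0,-2.1,1.6],[0.1,1.3,0,0,0,-3.9,1.6],[0.2,2.1,0,0.1,0,-6.2,1.6],[0.3,2.8,0,0.1,0,-8.2,1.6],[0.3,2.8,0,0.1,0,-8.2,1.6]]])

```text
clock: 22.98
eef_pos: [551.1, -109.6, 24.7]
tcp_rot: [3.141, -0.032, 1.628]
contact_force: [-3.3, -5.1, 6.8]
opening: 0.222
```

```bash
python3 - <<'E'
from h import *
s=r.sense();print(s['clock'],s['eef_pos'],s['tcp_rot'],s['contact_force'],s['wrist_torque'])
im=r.grab_frame('side');cv2.imwrite('pics/s22.png',cv2.resize(im[170:320,235:435,::-1],None,fx=4,fy=4,interpolation=cv2.INTER_CUBIC))
for t in (-.5,1.5,3.5,5.5,7.5,9.5):
  p,a,F=bar_pose(1.624,t,98,-.7); print(t,p,delta(p,a))
E
```

```text
22.975 [ 551.12 -109.64   24.7 ] [ 3.14 -0.03  1.63] [-3.32 -5.12  6.78] [-0.63  0.8   0.73]
-0.5 [ 551.5  -109.35   28.9 ] [ 0.04  0.04 -0.42  0.03 -1.32  0.23]
1.5 [ 551.5  -109.29   33.3 ] [ 0.06  0.04 -0.86  0.03 -3.32  0.23]
3.5 [ 551.48 -109.08   37.71] [ 0.1   0.04 -1.3   0.04 -5.32  0.23]
5.5 [ 551.46 -108.71   42.12] [ 0.15  0.05 -1.73  0.04 -7.32  0.23]
7.5 [ 551.44 -108.18   46.53] [ 0.21  0.05 -2.17  0.05 -9.32  0.23]
9.5 [ 551.4  -107.51   50.93] [  0.29   0.05  -2.61   0.05 -11.32   0.23]
```

View pics/s22.png

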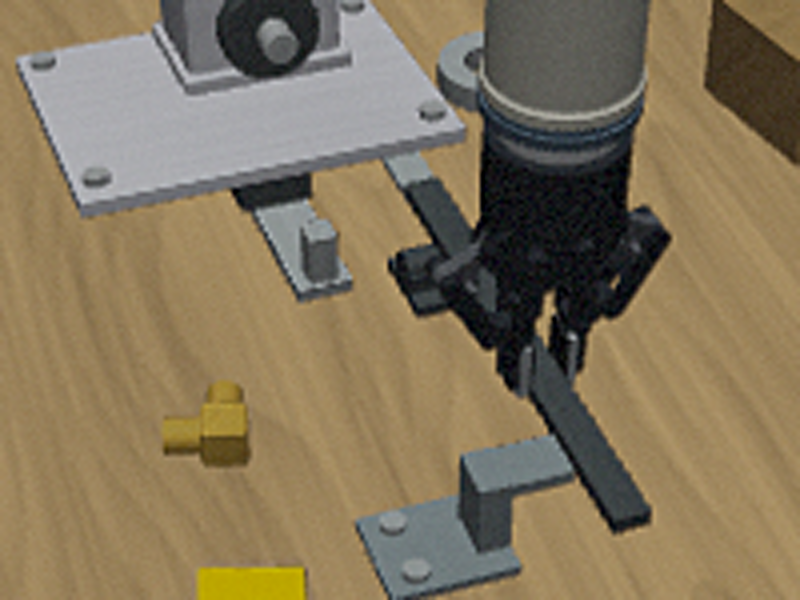

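The bar is out from under the lip, with its end to the right of the lip's free edge in view, and the foot still stands over the shim. I'll let the pump down slowly.

jog_arm(series=[[[-0.1,0,-0.2,0,-0.7,0,1.6],[-0.1,0,-0.4,0,-1.3,0,1.6],[-0.1,0,-0.6,0,-2.2,0,1.6],[-0.1,0,-0.8,0,-3.1,0,1.6],[-0.1,0,-1,0,-4,0,1.6]]])

```text
clock: 23.65
eef_pos: [550.6, -109.9, 34.4]
tcp_rot: [-3.141, 0.037, 1.627]
contact_force: [-5.9, 2.5, 5.5]
opening: 0.219
```

jog_arm(series=[[[0,0,-0.2,0,-0.8,0,1.6],[0,0,-0.4,0,-1.6,0,1.6],[0,0,-0.5,0,-2.4,0,1.6],[0.1,0,-0.7,0,-3.2,0,1.6],[0.1,0,-0.9,0,-4,0,1.6]]])

```text
clock: 24.28
eef_pos: [552.1, -108.9, 43.4]
tcp_rot: [3.139, 0.108, 1.625]
contact_force: [-0.6, 0.3, -2.3]
opening: 0.221
```

```bash
python3 - <<'E'
from h import *
s=r.sense();print(s['clock'],s['eef_pos'],s['tcp_rot'],s['contact_force'],s['wrist_torque'])
im=r.grab_frame('side');cv2.imwrite('pics/s23.png',cv2.resize(im[170:320,235:435,::-1],None,fx=4,fy=4,interpolation=cv2.INTER_CUBIC))
for t in (7.5,9.5):
  p,a,F=bar_pose(1.624,t,98,-.3); print(t,p,delta(p,a))
E
```

```text
24.275 [ 552.09 -108.94   43.44] [3.14 0.11 1.63] [-0.61  0.34 -2.31] [0.27 0.12 0.11]
7.5 [ 551.44 -108.18   46.93] [ 0.03 -0.07 -0.33  0.18 -1.3   0.08]
9.5 [ 551.4  -107.51   51.33] [ 0.05 -0.07 -0.78  0.18 -3.3   0.08]
```

View pics/s23.png

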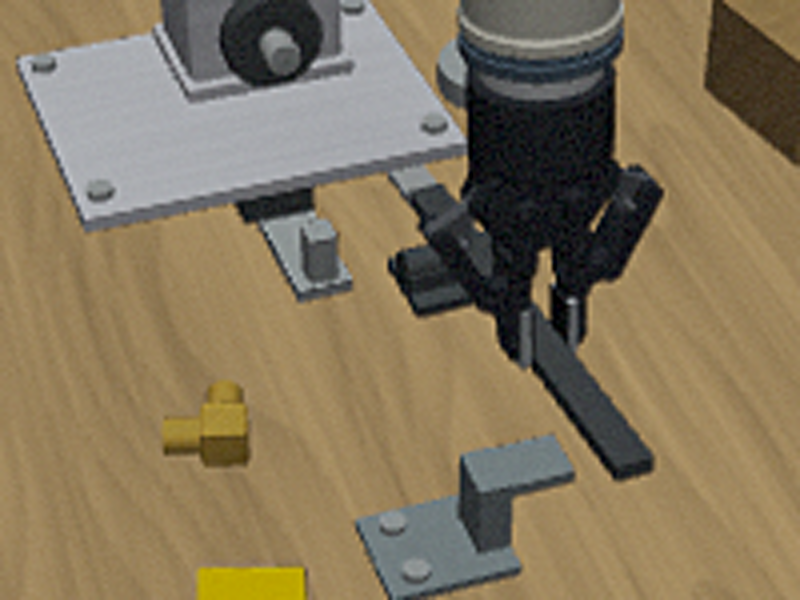

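The pump sits on the shim, and the bar is free with about 2 N on the tool. I'll tilt a little more for clearance and draw it out along its axis.

jog_arm(series=[[[0,-0.1,-0.2,0.1,-0.8,0,1.6],[0,-0.1,-0.5,0.2,-1.8,0,1.6],[0,-0.1,-0.5,0.2,-1.8,0,1.6]]])

```text
clock: 24.7
eef_pos: [551.1, -108.2, 48.5]
tcp_rot: [-3.141, 0.139, 1.626]
contact_force: [1.2, -0.3, -4.3]
opening: 0.22
```

jog_arm(series=[[[-1,0,0,0,0,0,1.6],[-2.5,0,0,0,0,0,1.6],[-4,0,0,0,0,0,1.6],[-5.5,0,0,0,0,0,1.6],[-6.5,0,-0.5,0,0,0,1.6]]])

```text
clock: 25.32
eef_pos: [554.0, -173.5, 62.2]
tcp_rot: [-3.14, 0.138, 1.625]
contact_force: [0.1, -0.2, -4.7]
opening: 0.219
```

```bash
python3 - <<'E'
from h import *
s=r.sense();print(s['clock'],s['eef_pos'],s['tcp_rot'],s['contact_force'],s['wrist_torque'])
im=r.grab_frame('side');cv2.imwrite('pics/s24.png',cv2.resize(im[170:320,235:435,::-1],None,fx=4,fy=4,interpolation=cv2.INTER_CUBIC))
E
```

```text
25.325 [ 553.99 -173.53   62.21] [-3.14  0.14  1.62] [ 0.06 -0.19 -4.67] [ 0.04 -0.04  0.01]
```

View pics/s24.png

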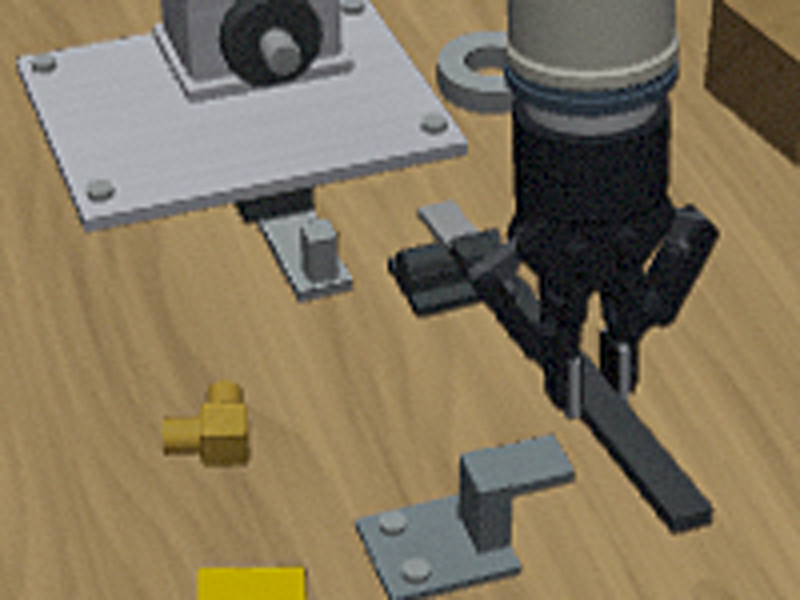

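The bar is clear of the pump, and the side view shows the pump resting on the shim. I'll carry the bar to open bench near where it started.

```bash
python3 - <<'E'
from h import *
print(delta([685,-106,120],[np.pi,0,1.72]))
E
```

```text
[ 5.27 13.37 -6.47 -0.39  7.96 -5.46]
```

jog_arm(series=[[[-1,0,-5,0,0,0,1.6],[-1,1,-8,0,4,0,1.6],[0,6,-9,-0.2,8,-5.5,1.6],[3,11,-8,-0.4,8,-5.5,1.6],[5.3,13.4,-6.5,-0.4,8,-5.5,1.6]]])

```text
clock: 26.0
eef_pos: [687.7, -102.8, 119.7]
tcp_rot: [3.139, -0.001, 1.721]
contact_force: [-0.5, -0.2, -4.6]
opening: 0.22
```

```bash
python3 - <<'E'
from h import *
print(delta([685,-106,30],[np.pi,0,1.72]))
E
```

```text
[-0.28 -0.34  8.97  0.15 -0.04  0.08]
```

jog_arm(series=[[[-0.3,-0.3,4,0.1,0,0,1.6],[-0.3,-0.3,8,0.1,0,0,1.6],[-0.3,-0.3,10.5,0.1,0,0,1.6],[-0.3,-0.3,10.5,0.1,0,0,1.6],[-0.3,-0.3,10.5,0.1,0,0,1.6]]])

```text
clock: 26.62
eef_pos: [683.0, -106.9, 15.3]
tcp_rot: [-3.141, -0.001, 1.722]
contact_force: [0.5, -0.4, -4.5]
opening: 0.217
```

```bash
python3 - <<'E'
from h import *
s=r.sense();print(s['eef_pos'],s['contact_force'],delta([685,-106,1.5],[np.pi,0,1.72]))
im=r.grab_frame('side');cv2.imwrite('pics/s25.png',cv2.resize(im[150:320,300:500,::-1],None,fx=3.5,fy=3.5,interpolation=cv2.INTER_CUBIC))
E
```

```text
[ 683.04 -106.86   15.26] [ 0.51 -0.41 -4.52] [ 0.05  0.21  1.38 -0.06 -0.06  0.09]
```

View pics/s25.png

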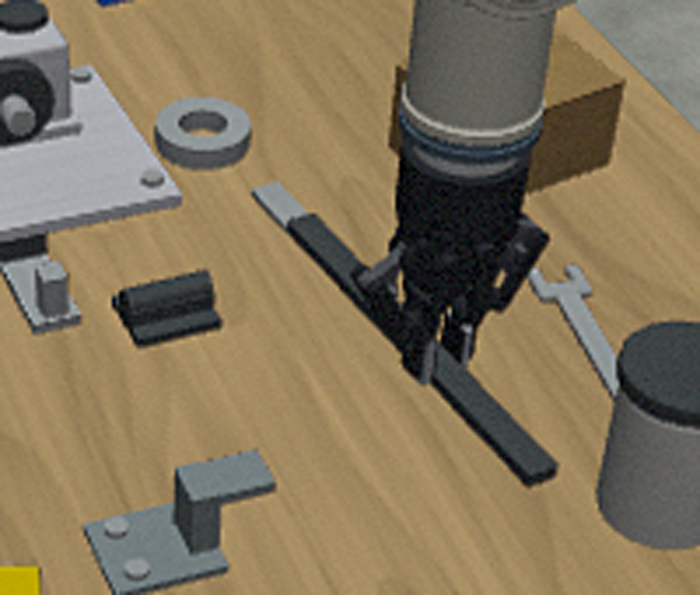

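The bar is level and clear of everything. I'll lower it the rest of the way, watching for contact.

jog_arm(series=[[[0,0,0.7,0,0,0,1.6],[0,0,1.2,0,0,0,1.6],[0,0,1.4,0,0,0,1.6],[0,0,1.4,0,0,0,1.6]]])

```text
clock: 27.18
eef_pos: [682.1, -106.6, 0.6]
tcp_rot: [-3.139, -0.002, 1.721]
contact_force: [-3.0, 0.2, 2.2]
opening: 0.221
```

Contact: the bar is on the bench. I'll open and rise.

jog_arm(series=[[[0,0,0,0,0,0,2.5],[0,0,0,0,0,0,4],[0,0,0,0,0,0,4.5],[0,0,0,0,0,0,4.5]]])

```text
clock: 27.68
eef_pos: [682.4, -106.7, 0.2]
tcp_rot: [-3.14, -0.001, 1.721]
contact_force: [-0.1, -0.4, 0.3]
opening: 0.528
```

jog_arm(series=[[[0,0,-4,0,0,0,4.5],[0,0,-9,0,0,0,4.5],[0,0,-15,0,0,0,4.5],[-10,0,-20,0,0,0,4.5],[-20,0,-24,0,0,0,4.5]]])

```text
clock: 28.3
eef_pos: [700.5, -219.6, 204.9]
tcp_rot: [-3.141, -0.001, 1.723]
contact_force: [0.8, 0.2, -0.9]
opening: 0.527
```

jog_arm(series=[[[-6,0,-3,0,0,0,4.5],[-12,0,-6,0,0,0,4.5],[-15,0,-6,0,0,0,4.5],[-15,0,-6,0,0,0,4.5],[-15,0,-6,0,0,0,4.5]]])

```text
clock: 28.92
eef_pos: [722.1, -366.6, 261.7]
tcp_rot: [-3.138, -0.003, 1.721]
contact_force: [0.2, -0.2, -0.0]
opening: 0.53
```

```bash
python3 - <<'E'
from h import *
s=r.sense();print(s['clock'],s['eef_pos'],s['contact_force'])
im=r.grab_frame('side');cv2.imwrite('pics/s26.png',cv2.resize(im[140:320,230:470,::-1],None,fx=3.3,fy=3.3,interpolation=cv2.INTER_CUBIC))
im=r.grab_frame('top');cv2.imwrite('pics/t26.png',im[:,:,::-1]);cv2.imwrite('pics/t26z.png',cv2.resize(im[180:305,170:310,::-1],None,fx=4.5,fy=4.5,interpolation=cv2.INTER_CUBIC))
E
```

```text
28.925 [ 722.09 -366.62  261.66] [ 0.2  -0.21 -0.02]
```

View pics/s26.png

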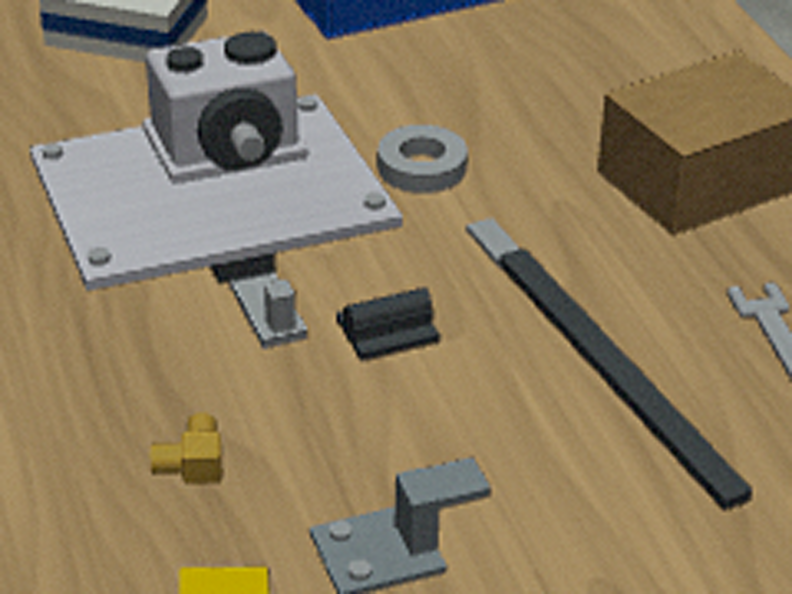

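View pics/t26z.png

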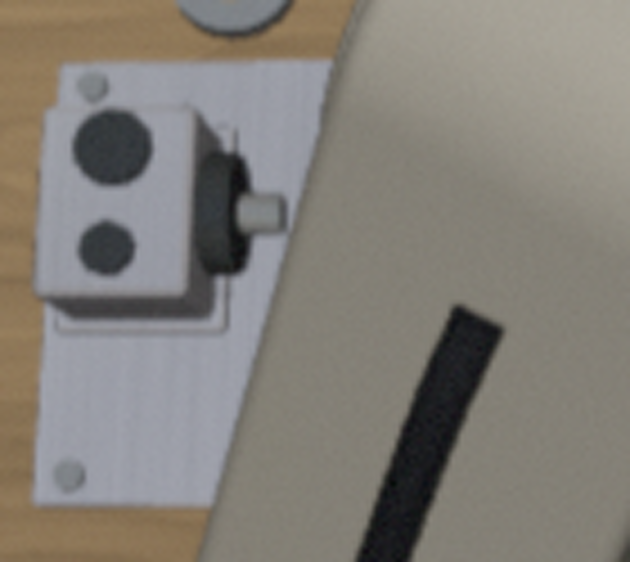

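View pics/t26.png

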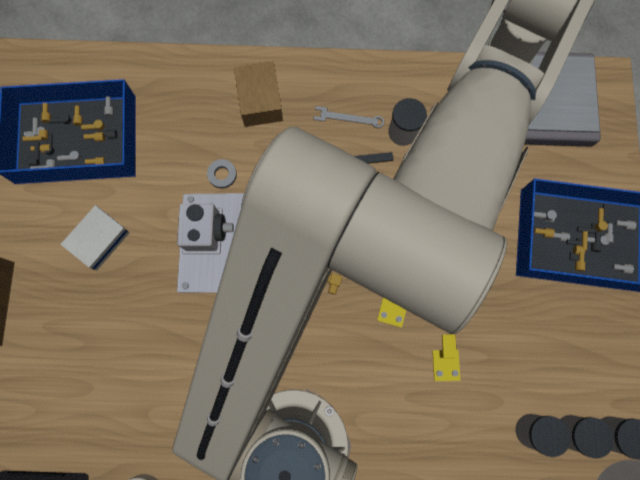

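The final view shows:
- The foot rests on the shim.
- The bar lies flat and clear, with its tip at about 50 mm from the plate corner and from the bearing.
- The pump's rear corners are within about 1 px (2 mm) of where they started.
- The bearing has not moved.

I'll hand the job in.

```bash
python3 -c "
from rig import r
print(r.sign_off())"
```

```text
the job is handed in; nothing more can be done
None
```

The job is done and handed in, at about 29 s of the 72 s allowed. I levered the pump up over the fulcrum and hooked the bar under the grey keeper's lip, where it held by itself with 0 N on the tool. The shim then went under the front foot without contact. After that I unhooked the bar, let the pump down in small steps, drew the bar out and laid it flat on open bench.

**Last checks:**
- **Shim:** the foot rests on it. The shim reaches about 50 mm past the foot's front face, and the foot is 40 mm deep.
- **Bar:** it lies flat and clear of the pump, fulcrum and keeper, and the bearing has not moved.
- **Forces:** the sampled tool force never went above about 15 N.

**What did not go perfectly:**
- **First grip on the bar:** it was shallow, so I reopened, went 5 mm lower and gripped again.
- **Pump movement:** swinging the bar in under the lip turned the pump by about 1.3°, with 2 to 5 mm at its corners. Swinging it out turned most of that back. The rear corners ended within about 2 mm of where they started; the arm hid the front ones in the last top view.
- **Foot position:** estimates of the foot's sideways position from different cameras disagreed by up to 6 mm. I aimed in between, and the side view shows the shim near the middle of the foot.

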